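Tip a tall parcel onto the packing board and ticket it

ROBOT

A 6-joint arm with a two-finger parallel gripper is mounted at the origin on a cart in front of the work surface, level with it; the furniture and walls round the work are solid. World frame = base frame: x ahead of the robot, y to its left, z up, the work surface at z = 0. Lengths are in m, angles in rad, forces in N, time in s.
With the tool pointing down it reaches from about 0.35 to 0.775 m from the base axis. Payload 7.3 kg.
Tool frame: the origin (TCP) lies at the very end of the fingers, on their centre line; the grasp point (between the pads) lies 19 mm behind it; x points along the fingers, y is the direction in which the jaws open and shut, and the axes are right-handed (so a half turn about x gives the same grasp; the last joint's range is limited). The gripper opens to 92 mm and grips with 3 to 60 N. Pads are 19 mm wide; open, the fingers measure 130 mm over their backs; the gripper's body (75 mm by 190 mm) begins 47 mm behind the grasp point.
Start: joints at [-1.438, 0.342, 1.524, -0, 1.275, -0.146], TCP at [0.145, -0.505, 0.227] pointing down, gripper open.
Joint ranges: [-2.53, 2.53], [-0.77, 2.02], [0.04, 2.7], [-1, 4.14], [0.28, 2.66], [-3.11, 3.11]. Speed limits (rad/s): [2.57, 2.57, 3.14, 3.14, 3.14, 3.14].

INTERFACE

Orientations are given as [roll, pitch, yaw] about the fixed x, y, z axes, in that order (R = Rz(yaw) Ry(pitch) Rx(roll)).
In Python, from cell import observe, vision, job gives the robot as it stands.
- The arm moves only by the tool send_rows, never from a script. Its argument "motion" is a list of rows, each an object with "hand": the opening, from -1 (shut) to 1 (fully open), so that 0 is half open; "slide": the shift along the tool's x, y, z in mm, a list of three; "spin": the turn about the tool's x in rad. In form: [{"hand": hand, "slide": [tx, ty, tz], "spin": spin}, ...]. A call has 1 to 8 rows; each row shifts and turns the pose as measured when the row begins, along the tool's axes as they then stand; what a row does not reach is not made up. A row lasts 1/10 s, in which the tool goes at most 50 mm and 8.59 degrees, less where a joint would pass 70% of its speed; a pose out of reach is approached as far as the arm can. A call with a gripper value outside its range is refused whole. The fingers move at their own pace and stop on an object; "grip_force" is the grip in N (left out, the last holds). Time passes only in rows, so rows that do not move let the fingers close. It gives the time, the measured TCP pose, the force and the opening at its end, in the units of the state.
- observe(): the state, without advancing time (a new reading comes with each control period).
- vision.read_camera(name): name is "scene" or "top"; returns a dict with "pixels" (400x640x3 uint8, blue, green, red), "range_z" (400x640 float32, m along the optical axis (not along the pixel's ray), 0 where there is no reading), "fx", "fy", "cx", "cy" (pixels), "world_from_camera" (4x4, takes a point from camera to world coordinates). Camera axes: x right, y down, z forward; pixel columns grow to the right and rows downward; lengths in m; the calibration is good to about 2 mm. A picture is of the moment at which its call begins.
- job.hand_in(): hands the job in, once; it reports no verdict.
Trained networks look in a picture, given as the dict that the camera call returned (one of the last four; its "shot" number tells which), for a name from the list of things; names that differ only in an ending like _2 or _b are one class to them, and where a whole thing is asked for, a point or a joint stands for the part that bears it (a point fixed in the world has none). Each returns a list of dicts, best first, with "conf" (0 to 1); they miss things now and then, are a little off and sometimes report something else, mostly with a low value. They report only what shows in the picture. A call takes as long as a camera call. They do not tell look-alikes from the thing itself.
- vision.search_frame(picture, thing): "uv" ([column, row] in pixels, amid what is visible of it).
- vision.cut_out(picture, thing): "mask" (400x640 bool, what is visible of it) and "uv" ([column, row] in pixels, amid what is visible of it).
The state is a dict: "time": time; "qpos": joint angles; "qvel": joint speeds; "joint_efforts": joint torques, N m; "tool_pos": TCP position; "tool_rot": TCP orientation; "contact_force": force on the tool from outside, world axes, zero at the start; "torque": the same for the moment, N m; "opening": finger opening in m.
Only numpy, scipy, OpenCV 4.12 (cv2) and the standard library are available. Lean on these libraries where they do the work, as an engineer would, in place of code of your own. Each camera call takes 0.05 s, during which the arm holds its last target.

TASK

Tip the tall parcel over onto its back on the packing board, by holding its foot against the board's front edge and pushing its top away, so that its label faces up. Then push it fully home, square against the board's back stop and centred between its sides, and lay the ticket pad flat on the middle of the parcel and let go. Leave the tape roll, stapler, box cutter and marker where they are.

Things in the scene. Friction and masses are not known exactly. Their poses are not given: they have to be found in the camera images.
- board_front (a point): Low fixed packing board with a grey top, 200 mm long, 160 mm wide, 18 mm thick, with an 18 mm high upright steel-nosed front edge and an upright aluminium plate as back stop at the far end. This point is the middle of the front edge, on the board's top surface (18 mm above the worktop). Its x axis points along the board from front edge to back stop, y across it to the left, z up. The board stands at a different place and yaw each time.
- board_stop (a point): Middle of the foot of the back stop's front face, on the board's top surface, 185 mm beyond the front edge; the stop plate rises 38 mm above the board and is as wide as it. Axes as for board_front.
- parcel_center (a point): Centre of the tall sealed brown cardboard parcel: 86 mm deep (its x), 120 mm wide (its y), 170 mm high (its z), about 0.35 kg, loose. It starts upright on the worktop, 10 to 40 mm short of the board's front edge and turned a little from it. Its front, the face with the white label, looks along its own -x (towards the robot); its back looks along +x, towards the board. Its x axis points straight down when it lies on its back.
- pad_center (a point): Centre of the ticket pad, a white block of tickets 60 mm (its x) by 85 mm (its y) by 19 mm thick (its z), loose, flat on the worktop either left or right of the board.
- tape_roll: Roll of brown tape lying flat, 79 mm across, 37 mm high; leave it alone. Origin under its centre.
- stapler: Red stapler, 120 x 32 x 44 mm; leave it alone. Origin under its centre.
- box_cutter: Yellow box cutter, 131 x 18 x 14 mm; leave it alone. Origin under its centre.
- marker: Red marker pen, 126 x 18 x 20 mm; leave it alone. Origin under its centre.
There are look-alikes about, which are no part of the job. Of the things that look like the part that bears parcel_center, the larger one is meant.

How it is judged:
On the way:
1. the parcel lies on its back on the board, label up (angle between parcel_center's own x axis and vertical above 3.06 rad and z of parcel_center in the frame of board_stop below 0.055 m and y of parcel_center in the frame of board_stop between -0.04 and 0.04 m and x of parcel_center in the frame of board_stop between -0.16 and -0.07 m), for 0.2 s.
At the end, for the whole second after the job is handed in: Parcel flat on its back on the board, label up, far end within 8 mm of the back stop, square within 0.08 rad, centred across within 25 mm; ticket pad flat and right way up on it, its centre within 30 mm of the middle along and across; nothing touched by the robot (angle between parcel_center's own x axis and vertical above 3.06 rad and x of parcel_center in the frame of board_stop between -0.093 and -0.078 m and y of parcel_center in the frame of board_stop between -0.025 and 0.025 m and z of parcel_center in the frame of board_stop between 0.036 and 0.05 m and angle between the z axis of parcel_center and the x axis of board_stop, either way round below 0.08 rad and angle between pad_center's own z axis and vertical below 0.08 rad and x of pad_center in the frame of parcel_center between -0.06 and -0.045 m and y of pad_center in the frame of parcel_center between -0.03 and 0.03 m and z of pad_center in the frame of parcel_center between -0.03 and 0.03 m).
It fails at once if a bystander (tape roll, stapler, box cutter, marker) is moved by more than 30 mm (distance of any of tape_roll, stapler, box_cutter, marker from where it was at the start of the episode above 0.03 m).
It also fails if it takes over 69 s, if anything falls off the work surface, if the arm or the gripper's body presses on something with over 40 N, if the wrist force passes 120 N, or if a joint passes its speed limit or range.

## Working session

There is one attempt and no reset: what is moved stays moved. The work goes in short steps, Python scripts to look and compute and a tool call to move; the robot and the scene stay as the last step left them, time stands still between calls to the robot, and variables do not carry over. Pictures are saved under pics/ and viewed, and the job is handed in when it is done.

Besides the shell and the picture viewer there is one more tool, called after ">>>" as name(argument=value, ...) on one line, values as JSON. send_rows: Moves the arm, as the interface text tells. Its arguments: {"type":"object","properties":{"motion":{"type":"array","items":{"type":"object","properties":{"hand":{"type":"number"},"slide":{"type":"array","items":{"type":"number"}},"spin":{"type":"number"}}}},"grip_force":{"type":"number"}},"required":["motion"]}

```bash
ls; mkdir -p pics
cat > h.py <<'E'
import numpy as np, cv2
from cell import observe, vision, job
def shot(name,fn=None):
    p=vision.read_camera(name)
    if fn: cv2.imwrite('pics/'+fn,p['pixels'])
    return p
def cloud(p):
    z=p['range_z'];v,u=np.mgrid[0:400,0:640]
    P=np.stack([(u-p['cx'])*z/p['fx'],(v-p['cy'])*z/p['fy'],z,np.ones_like(z)],-1)
    W=(P@p['world_from_camera'].T)[...,:3]; W[z==0]=np.nan
    return W
E
python3 - <<'E'
from h import *
print(observe())
for c in('scene','top'):
    p=shot(c,c+'0.png'); W=cloud(p); print(c,p['fx'],p['world_from_camera'].round(3).tolist())
    for t in ['board_front','board_stop','parcel_center','pad_center','tape_roll','stapler','box_cutter','marker']:
        try:
            for r in vision.cut_out(p,t)[:3]:
                m=r['mask']; print(t,round(r['conf'],2),np.round(r['uv']),m.sum(),np.nanmedian(W[m],0).round(3))
        except Exception as e: print(t,e)
E
```

```text
pics
{'time': 0.0, 'qpos': array([-1.43800524e+00,  3.42731900e-01,  1.52505984e+00, -4.68750316e-07,
        1.27540632e+00, -1.45985792e-01]), 'qvel': array([-6.82797800e-04,  6.15698277e-05, -1.60446832e-03,  6.52302725e-04,
        8.68427389e-04, -4.84807762e-04]), 'joint_efforts': array([ 2.26861830e-04, -4.31240916e+01, -2.44219261e+01,  7.17903790e-02,
        5.59670012e-02, -1.20004215e-04]), 'tool_pos': array([ 0.14444036, -0.50429221,  0.22602527]), 'tool_rot': array([-1.71650292,  1.56919092,  1.70386675]), 'contact_force': array([-0.57977785, -0.21059285, -0.09762563]), 'torque': array([ 0.00107106, -0.05969397, -0.00573324]), 'opening': 0.09186356937246003}
scene 502.84210812187257 [[-0.614, -0.505, 0.607, -0.28], [-0.789, 0.381, -0.481, 0.583], [0.012, -0.774, -0.633, 0.946], [0.0, 0.0, 0.0, 1.0]]
board_front 0.94 [265. 213.] 2558 [0.68  0.061 0.018]
board_stop 0.92 [266. 216.] 2654 [0.681 0.062 0.018]
parcel_center 0.79 [380. 211.] 311 [ 0.394 -0.121  0.129]
parcel_center 0.76 [316. 225.] 3804 [0.451 0.037 0.122]
pad_center 0.76 [224. 264.] 755 [0.574 0.234 0.017]
tape_roll 0.58 [382. 192.] 428 [ 0.529 -0.272  0.033]
stapler 0.65 [340. 186.] 544 [ 0.635 -0.196  0.02 ]
top 513.1340530836225 [[-0.117, -0.973, 0.2, 0.278], [-0.993, 0.115, -0.018, -0.076], [-0.006, -0.201, -0.98, 1.56], [0.0, 0.0, 0.0, 1.0]]
board_front 0.87 [264. 182.] 3452 [0.662 0.034 0.019]
board_stop 0.85 [268. 181.] 3520 [0.661 0.034 0.019]
parcel_center 0.65 [336. 267.] 868 [ 0.366 -0.141  0.13 ]
parcel_center 0.62 [276. 237.] 1600 [0.476 0.011 0.169]
pad_center 0.6 [204. 217.] 582 [0.584 0.229 0.018]
tape_roll 0.76 [376. 210.] 456 [ 0.524 -0.277  0.035]
stapler 0.93 [342. 179.] 402 [ 0.639 -0.197  0.033]
box_cutter 0.75 [419. 220.] 271 [ 0.49  -0.418  0.009]
box_cutter 0.31 [278. 237.] 1684 [0.476 0.011 0.169]
marker 0.62 [366. 255.] 212 [ 0.406 -0.246  0.016]
```

View pics/scene0.png

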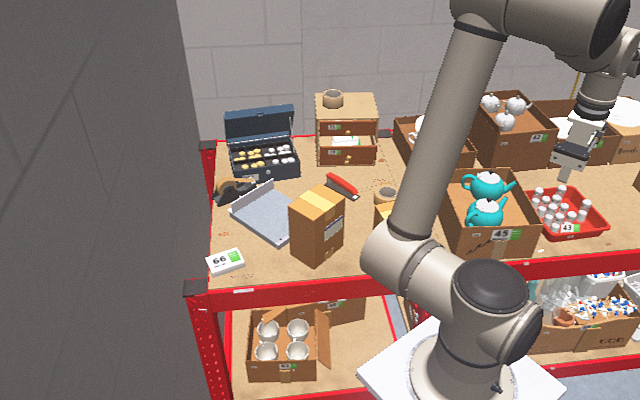

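View pics/top0.png

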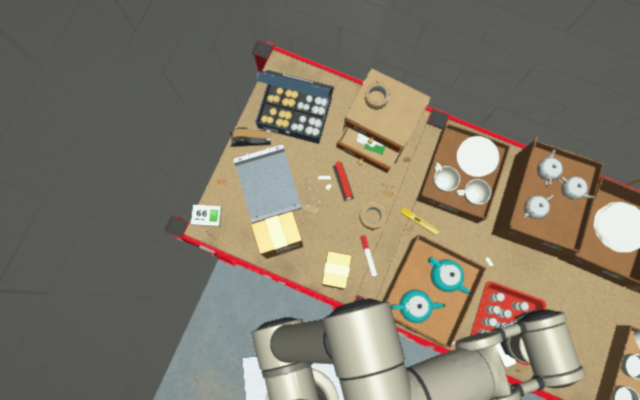

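```bash
cat >> h.py <<'E'
def rect(pts):
    r=cv2.minAreaRect((pts[:,:2]*1000).astype(np.float32)); return [np.round(r[0],1),np.round(r[1],1),r[2],np.round(cv2.boxPoints(r)).tolist()]
E
python3 - <<'E'
from h import *
for c in('scene','top'):
    p=shot(c); W=cloud(p)
    def sel(lo,hi,x0,x1,y0,y1):
        return W[(W[...,2]>lo)&(W[...,2]<hi)&(W[...,0]>x0)&(W[...,0]<x1)&(W[...,1]>y0)&(W[...,1]<y1)]
    q=sel(.16,.18,.35,.6,-.12,.15); print(c,'parcel',len(q),np.median(q[:,2]),rect(q))
    q=sel(.012,.027,.5,.66,.17,.3); print('pad',len(q),np.median(q[:,2]),rect(q))
    for r in vision.cut_out(p,'board_front')[:1]:
        m=cv2.erode(r['mask'].astype(np.uint8),np.ones((2,2)))>0
        q=W[m]; a=q[(abs(q[:,2]-.0185)<.005)]; b=q[(q[:,2]>.03)&(q[:,2]<.07)]
        print('board',len(a),rect(a)); print('stop',len(b),rect(b))
        d=q[(q[:,2]>.05)&(q[:,2]<.065)]; print('stoptop',len(d), rect(d) if len(d)>2 else 0)
E
```

```text
scene parcel 1240 0.16939472649296722 [array([480.8,  14.2]), array([ 89.9, 122. ]), 11.463791847229004, [[425.0, 65.0], [449.0, -55.0], [537.0, -37.0], [513.0, 83.0]]]
pad 620 0.017726511100128517 [array([581.3, 231.5]), array([85. , 64.7]), 79.5973129272461, [[542.0, 196.0], [605.0, 184.0], [621.0, 267.0], [557.0, 279.0]]]
board 1916 [array([654.7,  36.8]), array([205.2, 162.2]), 8.741973876953125, [[541.0, 101.0], [566.0, -59.0], [768.0, -28.0], [744.0, 133.0]]]
stop 288 [array([740.6,  48.9]), array([ 11.3, 162.5]), 9.855891227722168, [[721.0, 128.0], [749.0, -32.0], [760.0, -30.0], [732.0, 130.0]]]
stoptop 48 [array([739.1,  49.9]), array([  7.3, 148.9]), 11.023393630981445, [[721.0, 122.0], [750.0, -24.0], [757.0, -22.0], [728.0, 124.0]]]
top parcel 1382 0.17002709014641904 [array([485.3,  12.7]), array([ 87.3, 119.9]), 11.448603630065918, [[431.0, 63.0], [454.0, -55.0], [540.0, -37.0], [516.0, 80.0]]]
pad 526 0.018216739858884945 [array([585.5, 230. ]), array([86.6, 60.8]), 80.15475463867188, [[548.0, 193.0], [608.0, 182.0], [623.0, 267.0], [563.0, 278.0]]]
board 2518 [array([662.6,  32.4]), array([207.6, 156.8]), 10.782244682312012, [[546.0, 90.0], [575.0, -64.0], [779.0, -25.0], [750.0, 129.0]]]
stop 195 [array([672.9,  34.7]), array([169.3, 155. ]), 10.731761932373047, [[575.0, 95.0], [604.0, -57.0], [771.0, -26.0], [742.0, 127.0]]]
stoptop 86 [array([744.6,  47.4]), array([  6.7, 150.5]), 11.11586856842041, [[727.0, 121.0], [756.0, -27.0], [762.0, -26.0], [733.0, 122.0]]]
```

```bash
cat >> h.py <<'E'
from scipy.spatial.transform import Rotation as R
def tool():
    s=observe(); M=R.from_euler('xyz',s['tool_rot']).as_matrix(); return s,np.array(s['tool_pos']),M
def to(x,y,z,phi=None):
    s,p,M=tool(); f=np.degrees(np.arctan2(M[1,1],M[0,1])); d=np.array([x,y,z])-p
    print('t',s['time'],'pos',(p*1000).round(1),'phi',f.round(2),'down',M[:,0].round(3),'F',np.round(s['contact_force'],1),'open',round(s['opening'],4))
    print('slide now-axes mm',(M.T@d*1000).round(1))
    if phi is not None:
        a=np.radians(phi); N=np.array([[0,np.cos(a),np.sin(a)],[0,np.sin(a),-np.cos(a)],[-1,0,0]])
        print('spin',np.radians(f-phi).round(3),'slide at target axes',(N.T@d*1000).round(1))
E
python3 - <<'E'
from h import *
to(.4,-.3,.33,11)
p=shot('top'); im=p['pixels']
c=im[120:280,170:400]; cv2.imwrite('pics/crop.png',cv2.resize(c,None,fx=3.4,fy=3.4,interpolation=cv2.INTER_CUBIC))
W=cloud(p)
print('heights max near', [ (a,np.nanmax(W[...,2][(W[...,0]>a[0])&(W[...,0]<a[1])&(W[...,1]>a[2])&(W[...,1]<a[3])])) for a in [(.2,.5,-.45,-.2),(.3,.42,-.2,-.08),(.5,.7,-.35,-.1),(.7,.9,-.25,-.05)]])
E
```

```text
t 1.1 pos [ 144.5 -504.7  226.7] phi -74.03 down [ 0. -0. -1.] F [-0.2  0.3  0. ] open 0.0919
slide now-axes mm [-103.3 -126.5 -302. ]
spin -1.484 slide at target axes [-103.3  289.9 -152.2]
heights max near [((0.2, 0.5, -0.45, -0.2), np.float64(0.7154289074028307)), ((0.3, 0.42, -0.2, -0.08), np.float64(0.13932466767299156)), ((0.5, 0.7, -0.35, -0.1), np.float64(0.18347900162640918)), ((0.7, 0.9, -0.25, -0.05), np.float64(0.21663919884059601))]
```

View pics/crop.png

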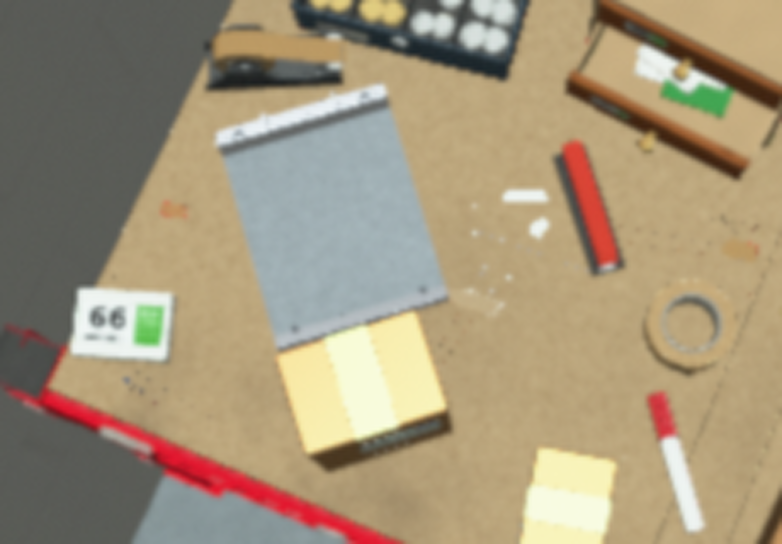

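```bash
cat >> h.py <<'E'
def pix(p,u,v,z):
    T=p['world_from_camera']; d=T[:3,:3]@np.array([(u-p['cx'])/p['fx'],(v-p['cy'])/p['fy'],1]); o=T[:3,3]
    return o+d*(z-o[2])/d[2]
E
python3 - <<'E'
from h import *
p=shot('top')
C={}
for n,(u,v) in dict(fl=(280,347),fr=(447,298),sl=(224,153),sr=(388,104)).items():
    C[n]=pix(p,u/3.4+170,v/3.4+120,.018)*1000; print(n,C[n].round(1))
for a,b in [('fr','fl'),('sr','sl')]:
    d=C[b]-C[a]; print(np.linalg.norm(d),np.degrees(np.arctan2(d[1],d[0]))-90,(C[a]+C[b])/2)
for a,b in [('fr','sr'),('fl','sl')]:
    d=C[b]-C[a]; print(np.linalg.norm(d),np.degrees(np.arctan2(d[1],d[0])))
s=shot('scene'); cv2.imwrite('pics/sc.png',cv2.resize(s['pixels'][150:300,190:400],None,fx=3.8,fy=3.8,interpolation=cv2.INTER_CUBIC))
E
```

```text
fl [545.8  89.6  18. ]
fr [572.5 -63.9  18. ]
sl [730.8 123.9  18. ]
sr [759.5 -30.3  18. ]
155.76848395038488 9.8916605413812 [559.14794296  12.83699773  18.        ]
156.77035564239998 10.546072024901264 [745.19555052  46.80329701  18.        ]
190.01473849531044 10.19477035716574
188.23213692402985 10.499496969499791
```

View pics/sc.png

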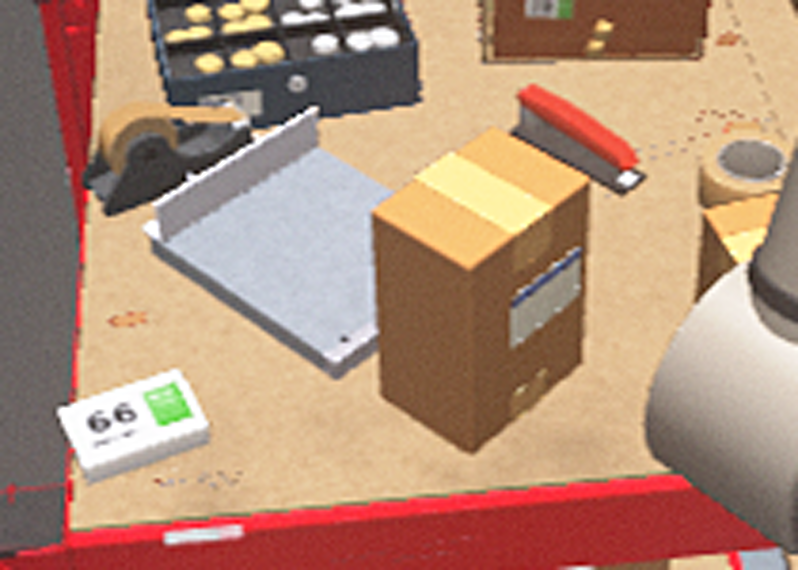

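>>> send_rows(motion=[{"hand": 1,"slide": [-50,0,0],"spin": 0},{"hand": 1,"slide": [-50,0,0],"spin": 0},{"hand": 1,"slide": [-30,0,-40],"spin": -0.14},{"hand": 1,"slide": [0,0,-50],"spin": -0.14},{"hand": 1,"slide": [0,0,-50],"spin": -0.14},{"hand": 1,"slide": [0,0,-50],"spin": -0.14},{"hand": 1,"slide": [0,0,-50],"spin": -0.14}])

```text
time: 1.95
tool_pos: [0.3422, -0.3783, 0.3603]
tool_rot: [-3.138, 1.569, 0.996]
contact_force: [0.9, -0.7, 0.1]
opening: 0.0915
```

Run:
```python
from h import *
to(.483,.0135,.3,11.4)
```

```text
t 1.95 pos [ 342.2 -378.3  360.3] phi -33.18 down [ 0.001  0.002 -1.   ] F [ 0.9 -0.7  0.1] open 0.0915
slide now-axes mm [  61.2  -96.5 -404.8]
spin -0.778 slide at target axes [  60.3  215.5 -356.2]
```

>>> send_rows(motion=[{"hand": 1,"slide": [0,0,-50],"spin": -0.13},{"hand": 1,"slide": [0,0,-50],"spin": -0.13},{"hand": 1,"slide": [0,0,-50],"spin": -0.13},{"hand": 1,"slide": [0,0,-50],"spin": -0.13},{"hand": 1,"slide": [0,20,-45],"spin": -0.13},{"hand": 1,"slide": [0,20,-45],"spin": -0.12}])

```text
time: 2.55
tool_pos: [0.4525, -0.1017, 0.3605]
tool_rot: [1.971, 1.567, 0.625]
contact_force: [0.7, -0.7, -0.3]
opening: 0.0922
```

Run:
```python
from h import *
to(.483,.0135,.28,11.4)
```

```text
t 2.55 pos [ 452.5 -101.7  360.5] phi 12.88 down [ 0.003  0.002 -1.   ] F [ 0.7 -0.7 -0.3] open 0.0922
slide now-axes mm [  80.9   55.2 -105.4]
spin 0.026 slide at target axes [  80.5   52.7 -106.9]
```

>>> send_rows(motion=[{"hand": 1,"slide": [20,19,-40],"spin": 0.026},{"hand": 1,"slide": [30,18,-37],"spin": 0},{"hand": 1,"slide": [30,16,-30],"spin": 0}])

```text
time: 2.85
tool_pos: [0.4849, 0.0186, 0.2844]
tool_rot: [1.361, 1.556, -0.006]
contact_force: [0.4, -1.0, 0.1]
opening: 0.0915
```

Run:
```python
from h import *
to(.483,.0135,.21,11.4)
```

```text
t 2.85 pos [484.9  18.6 284.4] phi 11.69 down [ 0.014 -0.    -1.   ] F [ 0.4 -1.   0.1] open 0.0915
slide now-axes mm [74.3 -3.9  4.4]
spin 0.005 slide at target axes [74.4 -2.9  4.7]
```

>>> send_rows(motion=[{"hand": 1,"slide": [50,-3,5],"spin": 0.005},{"hand": 1,"slide": [24,0,0],"spin": 0},{"hand": 1,"slide": [0,0,0],"spin": 0}])

```text
time: 3.15
tool_pos: [0.4828, 0.0191, 0.2054]
tool_rot: [1.537, 1.56, 0.174]
contact_force: [-0.3, -0.6, 0.4]
opening: 0.0918
```

Run:
```python
from h import *
to(.483,.0135,.125,11.4)
p=shot('scene'); cv2.imwrite('pics/s1.png',cv2.resize(p['pixels'][100:300,220:420],None,fx=3,fy=3,interpolation=cv2.INTER_CUBIC))
t=shot('top'); cv2.imwrite('pics/t1.png',cv2.resize(t['pixels'][140:300,180:380],None,fx=3.6,fy=3.6,interpolation=cv2.INTER_CUBIC))
to(.483,.0135,.125,11.4)
```

```text
t 3.15 pos [482.8  19.1 205.4] phi 11.88 down [ 0.01   0.002 -1.   ] F [-0.3 -0.6  0.4] open 0.0918
slide now-axes mm [80.4 -1.8  5.5]
spin 0.008 slide at target axes [80.4 -0.9  5.5]
t 3.25 pos [484.5  18.4 208.5] phi 11.83 down [ 0.016  0.001 -1.   ] F [-0.8 -0.6  0.2] open 0.0916
slide now-axes mm [83.5 -3.8  4.3]
spin 0.008 slide at target axes [83.5 -2.5  4.5]
```

View pics/s1.png

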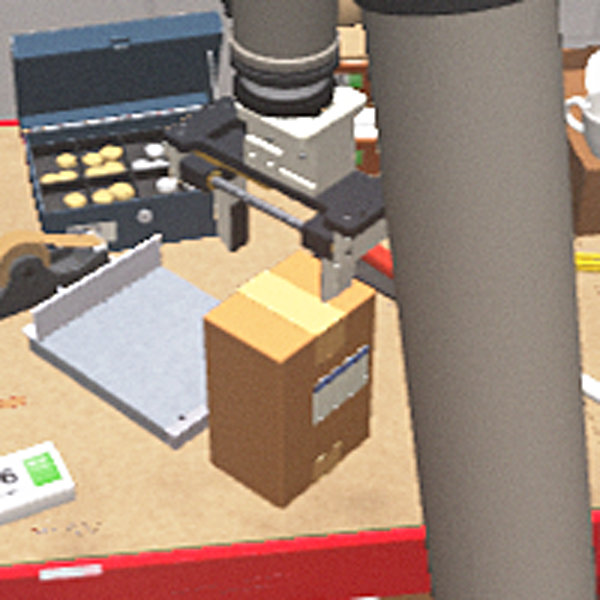

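View pics/t1.png

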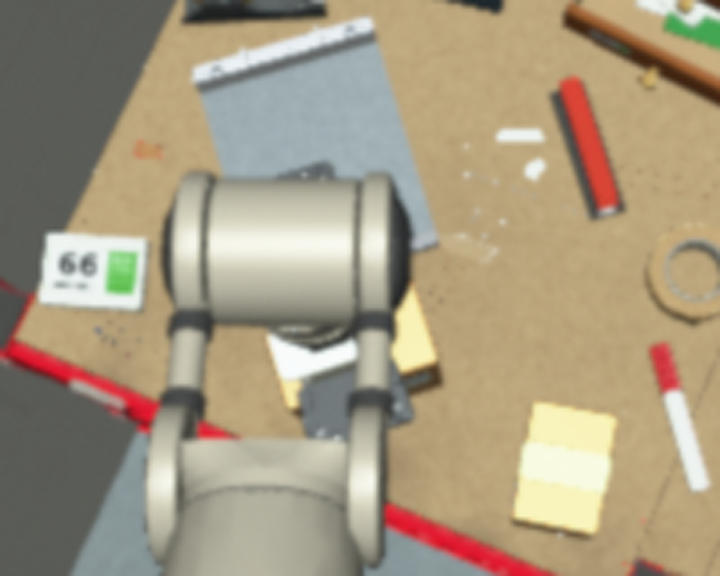

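Run:
```python
from h import *
ps=[];Rs=[];W=0
for i in range(6):
    p=shot('scene'); s,q,M=tool(); ps.append(q);Rs.append(M[:,0])
    print((q*1000).round(1),M[:,0].round(4),np.degrees(np.arctan2(M[1,1],M[0,1])).round(2))
W=cloud(p)
yaw=np.radians(11.4);e=np.array([np.cos(yaw),np.sin(yaw)]);n=np.array([-e[1],e[0]])
q=np.mean(ps,0)
D=W[...,:2]-q[:2]; a=D@e*1000; b=D@n*1000
m=(abs(b)<13)&(abs(a)<80)&(W[...,2]>.2)&(W[...,2]<.235)
for lo in range(-75,75,3):
    k=m&(a>=lo)&(a<lo+3)
    if k.sum(): print(lo,k.sum(),W[...,2][k].min().round(3),W[...,2][k].max().round(3),b[k].min().round(1),b[k].max().round(1))
t=(W[...,2]>.16)&(W[...,2]<.18)&(abs(a)<80)&(abs(b)<80)
for lo in range(-48,52,2):
    k=t&(a>=lo)&(a<lo+2)
    if k.sum() and abs(lo)>36: print('top',lo,k.sum(),W[...,2][k].mean().round(4))
```

```text
[485.2  18.1 209.5] [ 1.820e-02  7.000e-04 -9.998e-01] 11.82
[485.6  17.9 209.9] [ 1.960e-02  5.000e-04 -9.998e-01] 11.8
[485.6  17.9 210. ] [ 2.000e-02  6.000e-04 -9.998e-01] 11.8
[485.5  17.9 209.9] [ 1.990e-02  6.000e-04 -9.998e-01] 11.79
[485.3  17.9 209.7] [ 1.940e-02  6.000e-04 -9.998e-01] 11.79
[485.1  18.  209.4] [ 1.890e-02  7.000e-04 -9.998e-01] 11.8
-66 21 0.222 0.235 -11.4 11.4
-63 10 0.221 0.234 -8.9 12.2
-60 7 0.217 0.231 9.0 11.4
-57 6 0.215 0.233 10.0 12.5
-54 6 0.211 0.233 9.9 12.2
-51 8 0.212 0.235 8.5 12.4
-48 2 0.207 0.228 8.0 8.8
39 1 0.214 0.214 12.4 12.4
42 13 0.215 0.234 -5.1 10.5
45 32 0.209 0.235 -7.7 12.8
48 9 0.207 0.23 -8.9 12.1
51 6 0.217 0.232 9.6 12.6
54 4 0.22 0.235 11.8 12.9
57 3 0.22 0.226 9.7 11.3
60 3 0.221 0.234 8.9 11.8
top -48 71 0.1662
top -46 40 0.1683
top -44 25 0.1687
top -42 33 0.1696
top -40 27 0.1693
top -38 30 0.1696
top 38 8 0.1685
top 40 1 0.1686
```

>>> send_rows(motion=[{"hand": 1,"slide": [0,-2.8,2.5],"spin": 0.004},{"hand": 1,"slide": [0,-2.5,1],"spin": 0},{"hand": 1,"slide": [0,0,0],"spin": 0},{"hand": 1,"slide": [0,0,0],"spin": 0}])

```text
time: 3.95
tool_pos: [0.4807, 0.0125, 0.2107]
tool_rot: [1.382, 1.549, 0.012]
contact_force: [0.9, -0.8, 0.1]
opening: 0.0919
```

Run:
```python
from h import *
for i in range(3):
    p=shot('scene'); to(.4808,.0142,.18,11.4)
```

```text
t 4.0 pos [480.7  12.5 210.7] phi 11.5 down [ 0.021  0.    -1.   ] F [-0.1 -0.9 -0.5] open 0.092
slide now-axes mm [30.7 -0.2 -1.7]
spin 0.002 slide at target axes [30.7  0.4 -1.6]
t 4.05 pos [480.7  12.6 210.7] phi 11.51 down [ 0.021  0.    -1.   ] F [0.9 0.3 0.1] open 0.0915
slide now-axes mm [30.7 -0.2 -1.7]
spin 0.002 slide at target axes [30.7  0.4 -1.5]
t 4.1 pos [480.7  12.6 210.6] phi 11.51 down [ 0.021  0.    -1.   ] F [ 1.1  0.2 -0.6] open 0.0918
slide now-axes mm [30.6 -0.3 -1.6]
spin 0.002 slide at target axes [30.6  0.4 -1.5]
```

>>> send_rows(motion=[{"hand": 1,"slide": [15,-0.3,-0.5],"spin": 0},{"hand": 1,"slide": [15,-0.3,-0.5],"spin": 0},{"hand": 1,"slide": [10,-0.2,0],"spin": 0},{"hand": 1,"slide": [5,0,0],"spin": 0},{"hand": 1,"slide": [0,0,0],"spin": 0}])

```text
time: 4.6
tool_pos: [0.4814, 0.0137, 0.1644]
tool_rot: [1.377, 1.548, 0.008]
contact_force: [-0.6, -0.6, 0.3]
opening: 0.0919
```

Run:
```python
from h import *
for i in range(2):
    p=shot('scene','s2.png'); to(.4808,.0142,.128,11.4)
cv2.imwrite('pics/s2.png',cv2.resize(p['pixels'][140:280,260:400],None,fx=4,fy=4,interpolation=cv2.INTER_CUBIC))
```

```text
t 4.65 pos [481.7  13.7 164.8] phi 11.54 down [ 0.023  0.    -1.   ] F [-0.2 -0.6 -0.5] open 0.0916
slide now-axes mm [36.7 -1.6 -0.9]
spin 0.002 slide at target axes [36.8 -0.7 -0.7]
t 4.7 pos [481.9  13.6 165.2] phi 11.54 down [ 0.024 -0.    -1.   ] F [ 0.3 -1.1 -0.5] open 0.0916
slide now-axes mm [37.1 -1.9 -1. ]
spin 0.002 slide at target axes [37.2 -1.  -0.8]
```

View pics/s2.png

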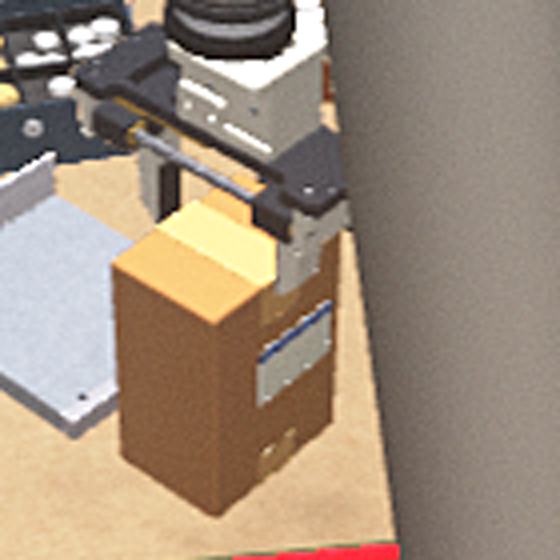

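>>> send_rows(motion=[{"hand": 1,"slide": [13,-0.6,-0.3],"spin": 0},{"hand": 1,"slide": [13,-0.6,-0.3],"spin": 0},{"hand": 1,"slide": [10,-0.5,0],"spin": 0},{"hand": 1,"slide": [0,0,0],"spin": 0}])

```text
time: 5.1
tool_pos: [0.4831, 0.0136, 0.1306]
tool_rot: [1.342, 1.541, -0.027]
contact_force: [-0.6, 0.8, -0.2]
opening: 0.0919
```

>>> send_rows(grip_force=20, motion=[{"hand": -1,"slide": [0,0,0],"spin": 0},{"hand": -1,"slide": [0,0,0],"spin": 0},{"hand": -1,"slide": [0,0,0],"spin": 0}])

```text
time: 5.4
tool_pos: [0.4834, 0.0135, 0.1314]
tool_rot: [1.341, 1.54, -0.028]
contact_force: [0.0, 0.8, -3.0]
opening: 0.0866
```

Run:
```python
from h import *
p=shot('scene','s3.png')
to(.4808,.0142,.128,10.5)
W=cloud(p)
r=vision.cut_out(p,'board_front')[0]['mask']
for n,(u,v) in dict(fl=(337,377),sl=(150,236)).items():
    print(n,(pix(p,u/3.8+190,v/3.8+150,.018)*1000).round(1))
cv2.imwrite('pics/s3.png',cv2.resize(p['pixels'][130:290,220:420],None,fx=4,fy=3.6,interpolation=cv2.INTER_CUBIC))
```

```text
t 5.45 pos [483.4  13.5 131.4] phi 11.55 down [ 0.031 -0.001 -1.   ] F [-0.8  0.  -2.5] open 0.0869
slide now-axes mm [ 3.3 -2.5 -1.2]
spin 0.018 slide at target axes [ 3.4 -2.4 -1.1]
fl [527.6 100.5  18. ]
sl [735.4 128.9  18. ]
```

View pics/s3.png

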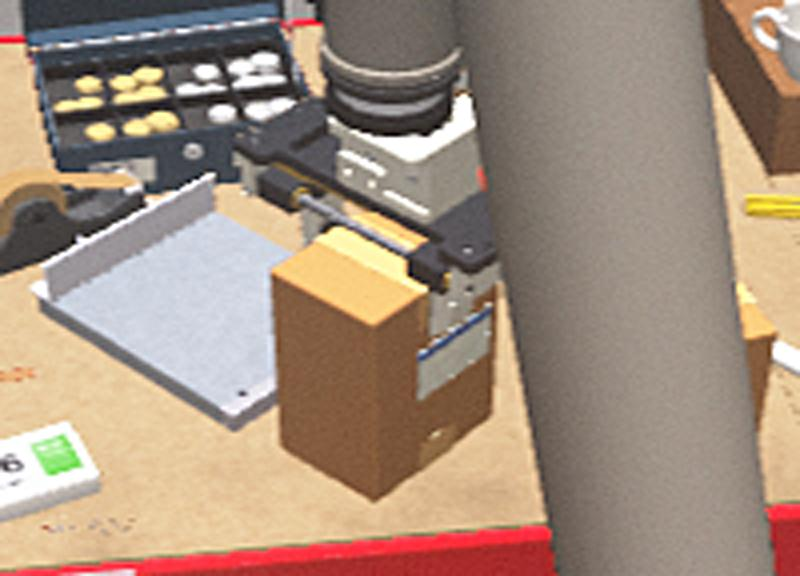

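Run:
```python
from h import *
p=shot('scene','s3.png')
for u,v,z in [(278,246.1,.018),(278.2,249.3,0),(335/3.8+190,362/3.8+150,.018)]: print((pix(p,u,v,z)*1000).round(1))
im=p['pixels']; cv2.imwrite('pics/s4.png',cv2.resize(im[170:260,215:300],None,fx=7,fy=6.6,interpolation=cv2.INTER_CUBIC))
```

```text
[538.3  95.5  18. ]
[543.8  92.3   0. ]
[540.7  93.5  18. ]
```

View pics/s4.png

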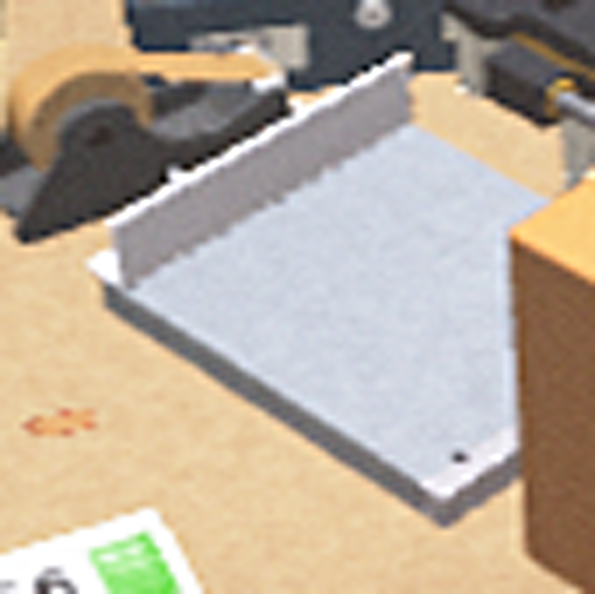

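Run:
```python
from h import *
p=shot('scene')
f=lambda a,b,z=.018: pix(p,215+a/7,170+b/6.6,z)*1000
fl=f(443,496);sl=f(123,285);sr=f(410,127)
print(fl,f(445,524,0),sl,sr)
d=sl-sr;print(np.linalg.norm(d),np.degrees(np.arctan2(d[1],d[0]))-90,(sl+sr)/2); d=sl-fl; print(np.linalg.norm(d),np.degrees(np.arctan2(d[1],d[0])))
to(.5,.0,.13)
```

```text
[540.8552052   92.95256941  18.        ] [542.92091085  91.74186053   0.        ] [726.07835332 124.2581409   18.        ] [748.65099616 -28.16402095  18.        ]
154.08452105580474 8.423872548138661 [737.36467474  48.04705998  18.        ]
187.8500822647443 9.593209654383106
t 5.6 pos [483.3  13.5 131.3] phi 11.54 down [ 0.03  -0.001 -1.   ] F [ 0.2 -0.3 -3.3] open 0.0865
slide now-axes mm [ 1.8 13.6 16.6]
```

Run:
```python
from h import *
for c in ('scene','top'):
  p=shot(c); W=cloud(p)
  m=vision.cut_out(p,'board_front')[0]['mask']
  yaw=np.radians(10.3);e=np.array([np.cos(yaw),np.sin(yaw)]);n=np.array([-e[1],e[0]])
  D=W[...,:2]-np.array([.740,.0475]); a=D@e*1000; b=D@n*1000
  if c=='scene':
    k=(abs(a)<10)&(abs(b)<72)&(W[...,2]>.026)&(W[...,2]<.048)
    for it in range(4):
      s,i=np.polyfit(b[k],a[k],1); r=a-(s*b+i); print(k.sum(),'stop face dyaw',-np.degrees(s),'a',i,np.std(r[k])); k=k&(abs(r)<3)
  # left edge of board top: for each a-bin, max b with z>0.012
  M=(abs(W[...,2]-.018)<.006)
  for nm,sg in (('left',1),('right',-1)):
    A=[];B=[]
    for lo in range(-170,-15,5):
      k=M&(a>=lo)&(a<lo+5)&(b*sg>50)&(b*sg<100)
      if k.sum()>2: A.append(lo+2.5);B.append((b[k]*sg).max()*sg)
    A=np.array(A);B=np.array(B)
    if len(A)>8:
      for it in range(3):
        s,i=np.polyfit(A,B,1); r=B-s*A-i; g=abs(r)<max(1.5,1.5*r.std()); A,B=A[g],B[g]
      print(c,nm,len(A),np.degrees(s),'b at a=-92:',s*-92+i,'at -185',s*-185+i)
  # front edge: min a with z~.018
  A=[];B=[]
  for lo in range(-80,80,4):
    k=M&(b>=lo)&(b<lo+4)&(a<-150)&(a>-215)
    if k.sum()>1: A.append(lo+2);B.append(a[k].min())
  print('front',list(zip(A,np.round(B,1))))
```

```text
238 stop face dyaw -0.11058441625807582 a 0.22618552535758937 1.9616356704218287
210 stop face dyaw -0.10402393514035092 a 0.2538705885788848 1.4573445406424321
210 stop face dyaw -0.10402393514035092 a 0.2538705885788848 1.4573445406424321
210 stop face dyaw -0.10402393514035092 a 0.2538705885788848 1.4573445406424321
scene left 26 0.02571064096826784 b at a=-92: 82.11782041631844 at -185 82.07608802991285
scene right 11 1.7238574014813828 b at a=-92: -77.85389601747798 at -185 -80.65198585411531
front [(18, np.float64(-158.4)), (22, np.float64(-162.2)), (26, np.float64(-165.1)), (30, np.float64(-169.7)), (34, np.float64(-173.8)), (38, np.float64(-180.8)), (42, np.float64(-186.9)), (46, np.float64(-188.2)), (50, np.float64(-185.4)), (54, np.float64(-186.4)), (58, np.float64(-186.6)), (62, np.float64(-187.1)), (66, np.float64(-189.1)), (70, np.float64(-187.3)), (74, np.float64(-187.1)), (78, np.float64(-186.9))]
top left 14 0.07117071996145637 b at a=-92: 79.15637491598305 at -185 79.04085372030922
top right 29 0.27214329656129516 b at a=-92: -78.64875437023731 at -185 -79.09048545052433
front [(-78, np.float64(-181.9)), (-74, np.float64(-181.3)), (-70, np.float64(-179.6)), (-66, np.float64(-181.6)), (-62, np.float64(-161.6))]
```

>>> send_rows(grip_force=30, motion=[{"hand": -1,"slide": [-4,0,0],"spin": 0},{"hand": -1,"slide": [0,6,4],"spin": 0.011},{"hand": -1,"slide": [0,8,5],"spin": 0.011},{"hand": -1,"slide": [0,8,4],"spin": 0},{"hand": -1,"slide": [0,5,0],"spin": 0},{"hand": -1,"slide": [0,0,0],"spin": 0}])

```text
time: 6.4
tool_pos: [0.5157, 0.0047, 0.1367]
tool_rot: [1.36, 1.539, -0.034]
contact_force: [0.1, -0.3, -2.4]
opening: 0.0863
```

Run:
```python
from h import *
p=shot('scene','s5.png')
e=np.array([np.cos(np.radians(10.3)),np.sin(np.radians(10.3))])
to(.5582-.043*e[0],.0154-.043*e[1],.130,10.3)
cv2.imwrite('pics/s5.png',cv2.resize(p['pixels'][130:290,220:420],None,fx=4,fy=3.6,interpolation=cv2.INTER_CUBIC))
```

```text
t 6.45 pos [515.3   4.7 136.6] phi 10.15 down [ 0.031 -0.001 -1.   ] F [-0.9 -0.3 -2.9] open 0.0866
slide now-axes mm [ 6.6  0.9 -2.9]
spin -0.003 slide at target axes [ 6.6  1.1 -2.9]
```

View pics/s5.png

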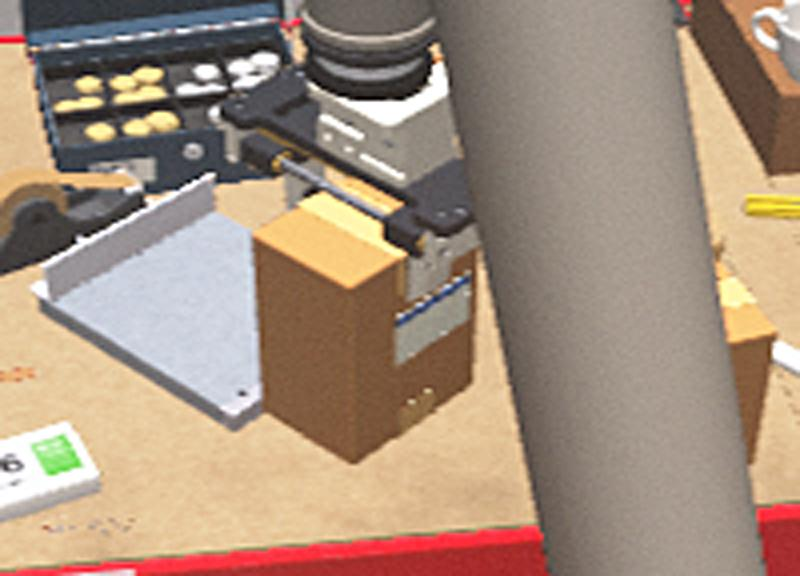

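>>> send_rows(motion=[{"hand": -1,"slide": [2.5,0,-2],"spin": 0},{"hand": -1,"slide": [0,3,-1],"spin": 0},{"hand": -1,"slide": [0,2,0],"spin": 0},{"hand": -1,"slide": [0,0,0],"spin": 0}])

```text
time: 6.85
tool_pos: [0.5169, 0.0089, 0.1329]
tool_rot: [1.325, 1.547, -0.067]
contact_force: [-0.8, 0.2, -2.2]
opening: 0.0865
```

Run:
```python
from h import *
p=shot('scene','s5.png')
e=np.array([np.cos(np.radians(10.3)),np.sin(np.radians(10.3))])
to(.5582-.043*e[0],.0154-.043*e[1],.130,10.3)
```

```text
t 6.9 pos [517.    9.  132.9] phi 10.22 down [ 0.024 -0.001 -1.   ] F [-0.1 -0.  -3.1] open 0.0868
slide now-axes mm [ 2.9 -1.4  1. ]
spin -0.001 slide at target axes [ 2.9 -1.3  1. ]
```

>>> send_rows(motion=[{"hand": -1,"slide": [0,3,0],"spin": 0},{"hand": -1,"slide": [0,3,0],"spin": 0},{"hand": -1,"slide": [0,0,0],"spin": 0}])

```text
time: 7.2
tool_pos: [0.5182, 0.0096, 0.132]
tool_rot: [1.178, 1.558, -0.213]
contact_force: [0.4, 0.5, -2.9]
opening: 0.0863
```

Run:
```python
from h import *
p=shot('scene','s6.png')
e=np.array([np.cos(np.radians(10.3)),np.sin(np.radians(10.3))])
to(.5582-.043*e[0],.0154-.043*e[1],.130,10.3)
cv2.imwrite('pics/s6.png',cv2.resize(p['pixels'][180:270,240:340],None,fx=7,fy=6.6,interpolation=cv2.INTER_CUBIC))
```

```text
t 7.25 pos [518.3   9.7 132. ] phi 10.31 down [ 0.013 -0.003 -1.   ] F [-2.9 -0.7 -3.2] open 0.0871
slide now-axes mm [ 2.  -2.8  1.5]
spin 0.0 slide at target axes [ 2.  -2.7  1.5]
```

View pics/s6.png

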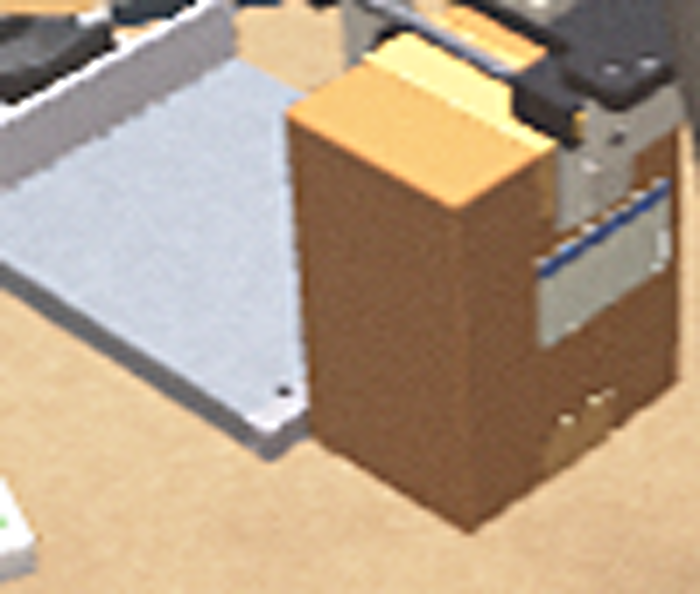

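>>> send_rows(motion=[{"hand": 1,"slide": [0,0,0],"spin": 0},{"hand": 1,"slide": [0,0,0],"spin": 0},{"hand": 1,"slide": [0,0,0],"spin": 0},{"hand": 1,"slide": [-15,0.3,0],"spin": 0},{"hand": 1,"slide": [-20,0.3,0],"spin": 0},{"hand": 1,"slide": [-30,0.3,0],"spin": 0},{"hand": 1,"slide": [-30,0,0],"spin": 0},{"hand": 1,"slide": [0,0,0],"spin": 0}])

```text
time: 8.05
tool_pos: [0.5221, 0.0105, 0.2333]
tool_rot: [1.328, 1.545, -0.064]
contact_force: [0.9, 0.8, 0.5]
opening: 0.0917
```

Run:
```python
from h import *
to(.5582-.125,.0154-.023,.25,100.3)
print(observe()['qpos'])
p=shot('scene','s7.png')
W=cloud(p)
q=W[(W[...,2]>.155)&(W[...,2]<.185)&(W[...,0]>.43)&(W[...,0]<.62)&(abs(W[...,1])<.1)]; print(np.median(q[:,2]),rect(q))
cv2.imwrite('pics/s7.png',cv2.resize(p['pixels'][130:290,220:420],None,fx=4,fy=3.6,interpolation=cv2.INTER_CUBIC))
```

```text
t 8.05 pos [522.1  10.5 233.3] phi 10.24 down [ 0.026 -0.002 -1.   ] F [0.9 0.8 0.5] open 0.0917
slide now-axes mm [-19.  -90.3   2.1]
spin -1.572 slide at target axes [-16.7  -1.9 -90.7]
[-0.1277829   0.31665367  1.5429272   0.00174042  1.25599338 -0.30688824]
0.16925212601881479 [array([515.1,  10. ]), array([ 93. , 125.7]), 11.959918975830078, [[457.0, 62.0], [483.0, -61.0], [574.0, -42.0], [548.0, 81.0]]]
```

View pics/s7.png

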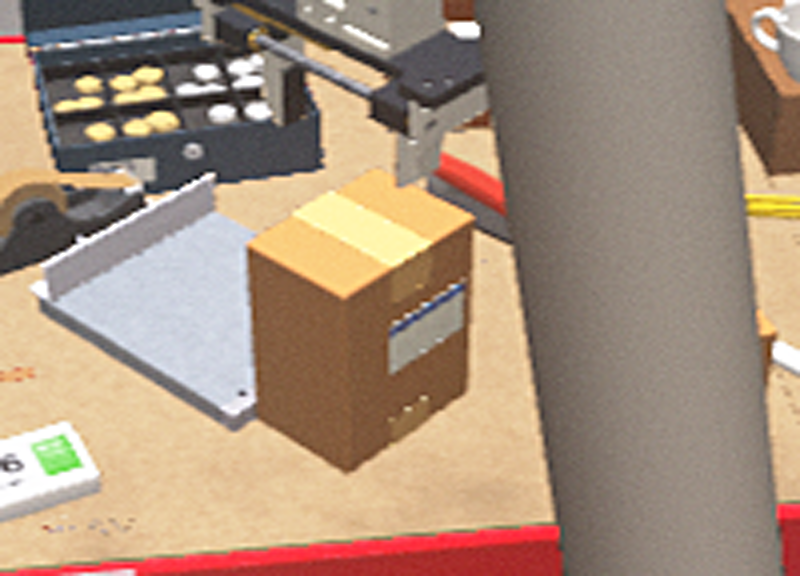

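>>> send_rows(motion=[{"hand": 1,"slide": [0,-40,0],"spin": 0.05},{"hand": 0,"slide": [0,-35,0],"spin": 0.14},{"hand": 0,"slide": [0,0,0],"spin": 0.14},{"hand": 0,"slide": [0,0,0],"spin": 0.14},{"hand": 0,"slide": [0,0,0],"spin": 0.14},{"hand": 0,"slide": [0,0,0],"spin": 0.14},{"hand": 0,"slide": [0,0,0],"spin": 0.14},{"hand": 0,"slide": [0,0,0],"spin": 0.14}])

```text
time: 8.9
tool_pos: [0.4427, -0.0007, 0.2227]
tool_rot: [2.501, 1.552, 0.039]
contact_force: [0.1, 0.2, 0.0]
opening: 0.0462
```

Run:
```python
from h import *
to(.446,-.005,.2,-79.7)
```

```text
t 8.9 pos [442.7  -0.7 222.7] phi -51.09 down [ 0.018  0.001 -1.   ] F [0.1 0.2 0. ] open 0.0462
slide now-axes mm [22.7  5.1  0.5]
spin 0.499 slide at target axes [22.7  4.8 -2.4]
```

>>> send_rows(motion=[{"hand": 0,"slide": [10,1,0],"spin": 0.14},{"hand": 0,"slide": [10,1,0],"spin": 0.14},{"hand": 0,"slide": [20,1,0],"spin": 0.14},{"hand": 0,"slide": [20,1,0],"spin": 0.08},{"hand": 0,"slide": [10,0,0],"spin": 0},{"hand": 0,"slide": [0,0,0],"spin": 0}])

```text
time: 9.5
tool_pos: [0.4448, -0.0038, 0.146]
tool_rot: [3.115, 1.554, 0.126]
contact_force: [0.1, -0.4, 0.2]
opening: 0.046
```

Run:
```python
from h import *
e=np.array([np.cos(np.radians(10.3)),np.sin(np.radians(10.3))])
to(.5582-.1*e[0],.0154-.1*e[1],.145,-79.7)
```

```text
t 9.5 pos [444.8  -3.8 146. ] phi -81.26 down [ 0.016  0.002 -1.   ] F [ 0.1 -0.4  0.2] open 0.046
slide now-axes mm [  1.3   1.  -15. ]
spin -0.027 slide at target axes [  1.    1.4 -15. ]
```

>>> send_rows(motion=[{"hand": 0,"slide": [0,1,-8],"spin": -0.027},{"hand": 0,"slide": [0,0,-7],"spin": 0},{"hand": 0,"slide": [0,0,-6],"spin": 0},{"hand": 0,"slide": [0,0,-6],"spin": 0},{"hand": 0,"slide": [0,0,-6],"spin": 0},{"hand": 0,"slide": [0,0,-6],"spin": 0}])

```text
time: 10.1
tool_pos: [0.4869, 0.0025, 0.1481]
tool_rot: [3.052, 1.553, 0.093]
contact_force: [-0.9, 0.5, 2.5]
opening: 0.0459
```

Run:
```python
from h import *
e=np.array([np.cos(np.radians(10.3)),np.sin(np.radians(10.3))])
p=shot('scene','s8.png')
to(.5582-.02*e[0],.0154-.02*e[1],.145,-79.7)
cv2.imwrite('pics/s8.png',cv2.resize(p['pixels'][130:290,220:420],None,fx=4,fy=3.6,interpolation=cv2.INTER_CUBIC))
```

```text
t 10.15 pos [487.9   2.5 148.2] phi -79.52 down [ 0.019  0.002 -1.   ] F [ 0.3 -0.2  0.1] open 0.0458
slide now-axes mm [  4.2   0.1 -51.4]
spin 0.003 slide at target axes [  3.2  -0.1 -51.4]
```

View pics/s8.png

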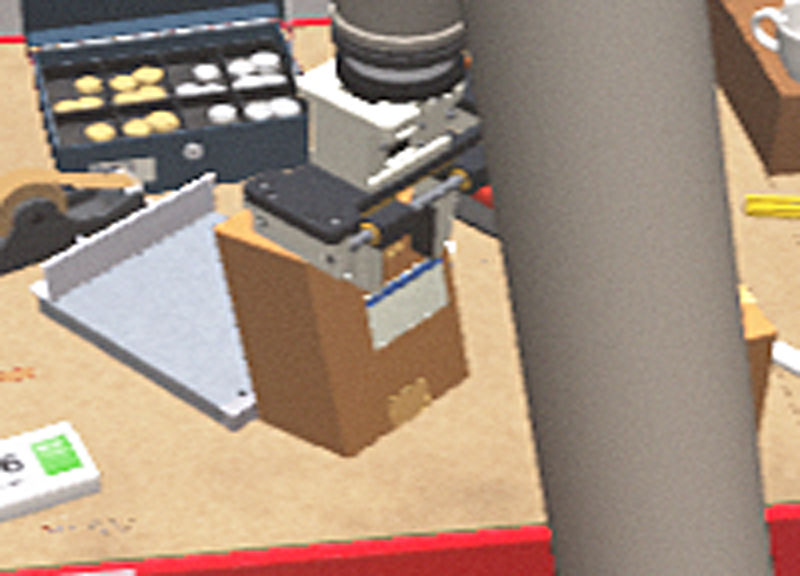

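Tipping well: the parcel leans over the board with its foot at the edge. Continuing.

>>> send_rows(motion=[{"hand": 0,"slide": [0,0,-8],"spin": 0},{"hand": 0,"slide": [0,0,-8],"spin": 0},{"hand": 0,"slide": [0,0,-8],"spin": 0},{"hand": 0,"slide": [0,0,-8],"spin": 0}])

```text
time: 10.55
tool_pos: [0.522, 0.0089, 0.1491]
tool_rot: [3.044, 1.551, 0.086]
contact_force: [-0.2, -1.0, 0.9]
opening: 0.0455
```

Run:
```python
from h import *
e=np.array([np.cos(np.radians(10.3)),np.sin(np.radians(10.3))])
p=shot('scene','s9.png')
to(.5582-.02*e[0],.0154-.02*e[1],.145,-79.7)
cv2.imwrite('pics/s9.png',cv2.resize(p['pixels'][130:290,220:420],None,fx=4,fy=3.6,interpolation=cv2.INTER_CUBIC))
```

```text
t 10.6 pos [523.3   9.  149.2] phi -79.53 down [ 0.022  0.002 -1.   ] F [1.9 0.8 0.3] open 0.0453
slide now-axes mm [  4.5  -0.1 -15.4]
spin 0.003 slide at target axes [  4.2  -0.1 -15.5]
```

View pics/s9.png

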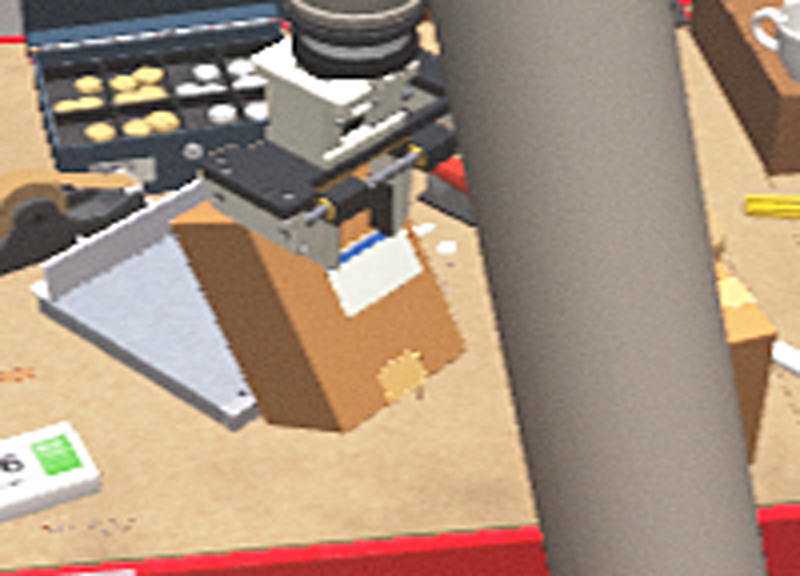

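>>> send_rows(motion=[{"hand": 0,"slide": [0,0,-6],"spin": 0},{"hand": 0,"slide": [0,0,-6],"spin": 0},{"hand": 0,"slide": [0,0,-6],"spin": 0},{"hand": 0,"slide": [0,0,0],"spin": 0},{"hand": 0,"slide": [0,0,0],"spin": 0}])

```text
time: 11.1
tool_pos: [0.543, 0.0127, 0.149]
tool_rot: [3.049, 1.55, 0.09]
contact_force: [0.7, -0.3, -0.2]
opening: 0.046
```

Run:
```python
from h import *
e=np.array([np.cos(np.radians(10.3)),np.sin(np.radians(10.3))])
p=shot('scene','s10.png')
to(.5582-.02*e[0],.0154-.02*e[1],.145,-79.7)
cv2.imwrite('pics/s10.png',cv2.resize(p['pixels'][130:290,220:420],None,fx=4,fy=3.6,interpolation=cv2.INTER_CUBIC))
```

```text
t 11.15 pos [542.9  12.7 149. ] phi -79.52 down [ 0.021  0.002 -1.   ] F [0.6 0.1 0.6] open 0.0459
slide now-axes mm [3.9 0.1 4.6]
spin 0.003 slide at target axes [4.  0.1 4.5]
```

View pics/s10.png

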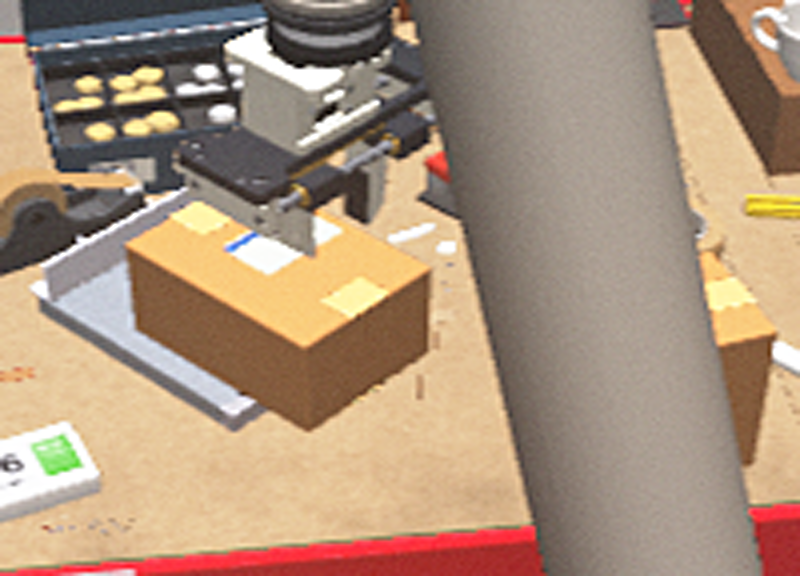

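```bash
cat >> h.py <<'E'
YAW=np.radians(10.3);E_=np.array([np.cos(YAW),np.sin(YAW)]);N_=np.array([-E_[1],E_[0]]);STOP=np.array([.7402,.0485])
def bf(a,b): return STOP+a*E_+b*N_
def parcel(p):
    W=cloud(p);D=W[...,:2]-STOP;a=D@E_;b=D@N_
    k=(W[...,2]>.095)&(W[...,2]<.112)&(a>-.3)&(a<.02)&(abs(b)<.1)
    k=cv2.morphologyEx(k.astype(np.uint8),cv2.MORPH_OPEN,np.ones((3,3)))>0
    q=np.stack([a[k],b[k],W[...,2][k]],1); print('top z',np.median(q[:,2]).round(4),'a',(np.percentile(q[:,0],[.5,99.5])*1000).round(1),'b',(np.percentile(q[:,1],[.5,99.5])*1000).round(1),rect(q))
E
python3 - <<'E'
from h import *
parcel(shot('scene')); parcel(shot('top'))
to(*bf(-.25,0),.17,-79.7)
E
```

```text
top z 0.1034 a [-237.3  -69.4] b [-56.6  62.9] [array([-152.4,    2.8]), array([171.6, 123.9]), 0.4683579206466675, [[-239.0, 64.0], [-238.0, -60.0], [-66.0, -58.0], [-67.0, 66.0]]]
top z 0.1039 a [-233.8  -64.9] b [-58.5  58.1] [array([-169.2,  -35.8]), array([102.2, 195.1]), 56.94615936279297, [[-279.0, -25.0], [-115.0, -132.0], [-60.0, -46.0], [-223.0, 60.0]]]
t 11.25 pos [542.8  12.6 149.1] phi -79.52 down [ 0.021  0.002 -1.   ] F [ 0.1 -0.7 -0.3] open 0.0461
slide now-axes mm [-21.9  -0.1  48.9]
spin 0.003 slide at target axes [-20.9  -0.   49.4]
```

>>> send_rows(motion=[{"hand": 0,"slide": [-5,0,35],"spin": 0},{"hand": 0,"slide": [0,0,37],"spin": 0},{"hand": 0,"slide": [10,0,0],"spin": 0},{"hand": 0,"slide": [30,0,0],"spin": 0},{"hand": 0,"slide": [35,0,0],"spin": 0},{"hand": 0,"slide": [25,0,0],"spin": 0},{"hand": 0,"slide": [0,0,0],"spin": 0}])

```text
time: 11.95
tool_pos: [0.4744, -0.0011, 0.0509]
tool_rot: [2.984, 1.542, 0.025]
contact_force: [-0.5, 0.9, 0.4]
opening: 0.0457
```

Run:
```python
from h import *
to(*bf(-.2505,0.0),.055,-79.7)
to(*bf(-.18,0.0),.055,-79.7)
```

```text
t 11.95 pos [474.4  -1.1  50.9] phi -79.58 down [ 0.029  0.001 -1.   ] F [-0.5  0.9  0.4] open 0.0457
slide now-axes mm [ -3.6  -1.3 -20. ]
spin 0.002 slide at target axes [ -4.1  -1.3 -19.8]
t 11.95 pos [474.4  -1.1  50.9] phi -79.58 down [ 0.029  0.001 -1.   ] F [-0.5  0.9  0.4] open 0.0457
slide now-axes mm [ -1.6  -1.1 -90.4]
spin 0.002 slide at target axes [ -4.1  -1.3 -90.3]
```

>>> send_rows(motion=[{"hand": 0,"slide": [0,-1,-12],"spin": 0},{"hand": 0,"slide": [0,0,-10],"spin": 0},{"hand": 0,"slide": [0,0,-10],"spin": 0},{"hand": 0,"slide": [0,0,-10],"spin": 0},{"hand": 0,"slide": [0,0,-10],"spin": 0},{"hand": 0,"slide": [0,0,-10],"spin": 0},{"hand": 0,"slide": [0,0,-8],"spin": 0}])

```text
time: 12.65
tool_pos: [0.554, 0.0139, 0.0609]
tool_rot: [2.941, 1.532, -0.018]
contact_force: [-0.6, -0.2, -0.5]
opening: 0.0458
```

Run:
```python
from h import *
p=shot('scene');parcel(p)
to(*bf(-.18,0.0),.055,-79.7)
cv2.imwrite('pics/s11.png',cv2.resize(p['pixels'][130:290,220:420],None,fx=4,fy=3.6,interpolation=cv2.INTER_CUBIC))
```

```text
top z 0.1036 a [-202.7   -8.5] b [-55.1  63.3] [array([-106.4,    3.3]), array([123.3, 197.8]), 88.90084838867188, [[-206.0, -56.0], [-9.0, -60.0], [-6.0, 63.0], [-204.0, 67.0]]]
t 12.7 pos [555.5  13.9  61.2] phi -79.56 down [ 0.042 -0.001 -0.999] F [ 0.8 -0.4 -0.4] open 0.0457
slide now-axes mm [ 6.5 -1.1 -7.6]
spin 0.003 slide at target axes [ 6.2 -1.  -7.9]
```

View pics/s11.png

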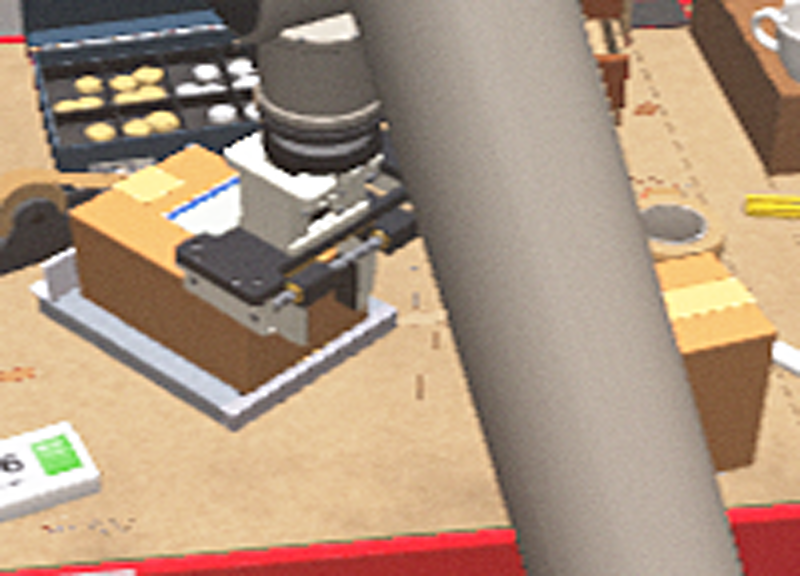

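>>> send_rows(motion=[{"hand": 0,"slide": [1,0,-4],"spin": 0},{"hand": 0,"slide": [1,0,-4],"spin": 0},{"hand": 0,"slide": [1,0,-4],"spin": 0}])

```text
time: 13.0
tool_pos: [0.5625, 0.0159, 0.0592]
tool_rot: [2.894, 1.543, -0.064]
contact_force: [-20.5, -5.1, 12.6]
opening: 0.0461
```

Run:
```python
from h import *
p=shot('scene');parcel(p)
to(*bf(-.18,0.0),.055,-79.7)
```

```text
top z 0.1036 a [-194.7   -0.5] b [-55.   63.7] [array([-96.7,   3.5]), array([196.8, 123.8]), 0.1886109560728073, [[-195.0, 65.0], [-195.0, -59.0], [2.0, -58.0], [1.0, 66.0]]]
t 13.05 pos [562.4  16.   59. ] phi -79.49 down [ 0.027 -0.002 -1.   ] F [-13.9  -3.8  10.6] open 0.0454
slide now-axes mm [ 4.1 -0.2 -0.7]
spin 0.004 slide at target axes [ 4.  -0.2 -0.8]
```

>>> send_rows(motion=[{"hand": 0,"slide": [0,0,20],"spin": 0},{"hand": 0,"slide": [-10,0,30],"spin": 0},{"hand": 0.6,"slide": [-50,0,0],"spin": 0},{"hand": 0.6,"slide": [-50,0,0],"spin": -0.14},{"hand": 0.6,"slide": [-40,0,0],"spin": -0.14},{"hand": 0.6,"slide": [0,-20,0],"spin": -0.14},{"hand": 0.6,"slide": [0,-40,0],"spin": -0.14},{"hand": 0.6,"slide": [0,0,0],"spin": -0.14}])

```text
time: 13.85
tool_pos: [0.4733, 0.0583, 0.2136]
tool_rot: [2.226, 1.543, -0.011]
contact_force: [0.3, -0.8, 0.2]
opening: 0.073
```

Run:
```python
from h import *
p=shot('scene');parcel(p);W=cloud(p)
to(.5813,.2315,.12,-10.6)
k=(W[...,0]>.5)&(W[...,0]<.8)&(W[...,1]>.15)&(W[...,1]<.3)&(W[...,2]>.03)
print(k.sum(), W[k].min(0),W[k].max(0))
k=(W[...,0]>.5)&(W[...,0]<.66)&(W[...,1]>.17)&(W[...,1]<.3)&(W[...,2]>.012)&(W[...,2]<.027); print(rect(W[k]))
```

```text
top z 0.1036 a [-172.1   -1.4] b [-54.8  63.3] [array([-86.6,   2.1]), array([176.7, 125.2]), 0.002597169717773795, [[-175.0, 65.0], [-175.0, -61.0], [2.0, -61.0], [2.0, 65.0]]]
t 13.9 pos [474.6  57.1 213.7] phi -37.78 down [ 0.029 -0.001 -1.   ] F [0.8 0.  0.5] open 0.0736
slide now-axes mm [  96.5  -24.8 -201.7]
spin -0.474 slide at target axes [  93.7   72.8 -191.1]
3287 [0.67950273 0.22976867 0.03009981] [0.79999782 0.29999684 0.64568976]
[array([581.2, 230.8]), array([85.7, 65.2]), 79.11676025390625, [[541.0, 195.0], [605.0, 183.0], [621.0, 267.0], [557.0, 279.0]]]
```

Run:
```python
from h import *
for c in('scene','top'):
    W=cloud(shot(c))
    for lo in range(660,740,10):
        k=(W[...,0]>lo/1e3)&(W[...,0]<lo/1e3+.01)&(W[...,1]>.16)&(W[...,1]<.3)&(W[...,2]>.02)&(W[...,2]<.3)
        if k.any(): print(c,lo,k.sum(),'y',W[...,1][k].min().round(3),W[...,1][k].max().round(3),'zmax',np.sort(W[...,2][k])[-3:].round(3))
```

```text
scene 670 1 y 0.3 0.3 zmax [0.201]
scene 680 101 y 0.294 0.3 zmax [0.295 0.295 0.298]
scene 690 106 y 0.288 0.295 zmax [0.295 0.297 0.299]
scene 700 101 y 0.283 0.29 zmax [0.294 0.298 0.298]
scene 710 102 y 0.276 0.283 zmax [0.292 0.294 0.296]
scene 720 88 y 0.271 0.278 zmax [0.297 0.298 0.3  ]
scene 730 103 y 0.265 0.272 zmax [0.294 0.296 0.299]
top 670 1 y 0.3 0.3 zmax [0.231]
top 680 93 y 0.295 0.3 zmax [0.293 0.294 0.3  ]
top 690 152 y 0.288 0.298 zmax [0.293 0.294 0.298]
top 700 149 y 0.282 0.293 zmax [0.295 0.295 0.299]
top 710 145 y 0.277 0.288 zmax [0.298 0.299 0.3  ]
top 720 151 y 0.27 0.281 zmax [0.295 0.298 0.298]
top 730 154 y 0.264 0.275 zmax [0.296 0.299 0.299]
```

Run:
```python
from h import *
s=observe(); q1=s['qpos'][0]; tp=np.array(s['tool_pos']); print(s['qpos'].round(3))
W=np.concatenate([cloud(shot(c)).reshape(-1,3) for c in('scene','top')]); W=W[~np.isnan(W[:,0])]
# wall
k=(W[:,0]>.3)&(W[:,0]<.85)&(W[:,1]>.15)&(W[:,1]<.62)&(W[:,2]>.08)&(W[:,2]<.7)
n=np.array([.502,.865]); d=W[:,:2]@n
kk=k&(abs(d-.598)<.02)
q=W[kk]; sl,ic=np.polyfit(q[:,0],q[:,1],1); print('wall y=',ic,'+',sl,'x', kk.sum(), q.min(0),q.max(0))
n=np.array([-sl,1])/np.hypot(sl,1); c=ic/np.hypot(sl,1); print(n,c,'pad dist',c-n@[.5813,.2312])
# arm points
d=W[:,:2]@n
er=np.array([np.cos(q1),np.sin(q1)]);et=np.array([-er[1],er[0]])
r=W[:,:2]@er;t=W[:,:2]@et
arm=(W[:,2]>.27)&(d<c-.05)&(abs(t)<.25)&(r<.65)&(r>.1)
q1n=q1+np.arctan2(.2315,.5813)-np.arctan2(tp[1],tp[0]); dr=np.hypot(.5813,.2315)-np.hypot(*tp[:2])
er2=np.array([np.cos(q1n),np.sin(q1n)]);et2=np.array([-er2[1],er2[0]])
for z in np.arange(.27,.9,.05):
    k=arm&(W[:,2]>z)&(W[:,2]<z+.05)&(r>tp[:2]@er-.15)
    if k.sum()>3:
        P=np.outer(r[k]+dr,er2)+np.outer(t[k],et2)
        P2=np.outer(r[k]+dr,er2)-np.outer(t[k],et2)
        print(z.round(2),k.sum(),'t',t[k].min().round(3),t[k].max().round(3),'r-tcp',(r[k]-tp[:2]@er).min().round(3),(r[k]-tp[:2]@er).max().round(3),'clear',(c-(P@n).max()).round(3))
```

```text
[-0.043  0.254  1.691 -0.     1.169  0.634]
wall y= 0.6923896471673394 + -0.5753484379976337 x 64100 [0.30000016 0.20149637 0.08000071] [0.84997928 0.52329481 0.69999963]
[0.49869808 0.86677576] 0.6001465648209879 pad dist 0.10985481364948158
0.27 1405 t -0.009 0.161 r-tcp -0.101 0.095 clear 0.08
0.32 953 t -0.007 0.158 r-tcp -0.095 0.093 clear 0.081
0.37 1058 t 0.043 0.135 r-tcp -0.067 0.019 clear 0.091
0.42 910 t 0.043 0.12 r-tcp -0.049 0.023 clear 0.079
0.47 703 t 0.006 0.148 r-tcp -0.055 0.025 clear 0.063
0.52 3542 t 0.006 0.149 r-tcp -0.15 0.039 clear 0.06
0.57 2326 t 0.013 0.141 r-tcp -0.15 0.02 clear 0.072
0.62 895 t 0.016 0.137 r-tcp -0.15 -0.117 clear 0.167
```

>>> send_rows(motion=[{"hand": 0.7,"slide": [0,-10,-40],"spin": -0.12},{"hand": 0.7,"slide": [0,0,-40],"spin": -0.12},{"hand": 0.7,"slide": [0,5,-40],"spin": -0.12},{"hand": 0.7,"slide": [10,15,-35],"spin": -0.11},{"hand": 0.7,"slide": [20,20,-20],"spin": 0},{"hand": 0.7,"slide": [10,10,-5],"spin": 0}])

```text
time: 14.7
tool_pos: [0.6031, 0.2089, 0.1735]
tool_rot: [1.715, 1.543, -0.071]
contact_force: [-0.3, -0.7, -0.7]
opening: 0.078
```

Run:
```python
from h import *
to(.5813,.2312,.10,-10.8)
```

```text
t 14.7 pos [603.1 208.9 173.5] phi -12.35 down [ 0.028 -0.002 -1.   ] F [-0.3 -0.7 -0.7] open 0.078
slide now-axes mm [ 72.8 -28.1 -16.8]
spin -0.027 slide at target axes [ 73.5 -25.6 -17.8]
```

>>> send_rows(motion=[{"hand": 0.7,"slide": [20,-14,-9],"spin": -0.027},{"hand": 0.7,"slide": [30,-12,-8],"spin": 0},{"hand": 0.7,"slide": [20,-3,0],"spin": 0},{"hand": 0.7,"slide": [0,0,0],"spin": 0}])

```text
time: 15.1
tool_pos: [0.5823, 0.2304, 0.0951]
tool_rot: [1.628, 1.547, -0.145]
contact_force: [-0.4, -0.1, 0.5]
opening: 0.0781
```

Run:
```python
from h import *
p=shot('scene');p=shot('scene')
to(.5813,.2312,.05,-10.8)
cv2.imwrite('pics/s12.png',cv2.resize(p['pixels'][190:310,170:310],None,fx=5,fy=5,interpolation=cv2.INTER_CUBIC))
```

```text
t 15.2 pos [584.3 230.6  98.3] phi -11.55 down [ 0.029 -0.002 -1.   ] F [ 0.5 -0.4  0.1] open 0.0782
slide now-axes mm [48.2 -4.4  0.2]
spin -0.013 slide at target axes [48.3 -3.  -0. ]
```

View pics/s12.png

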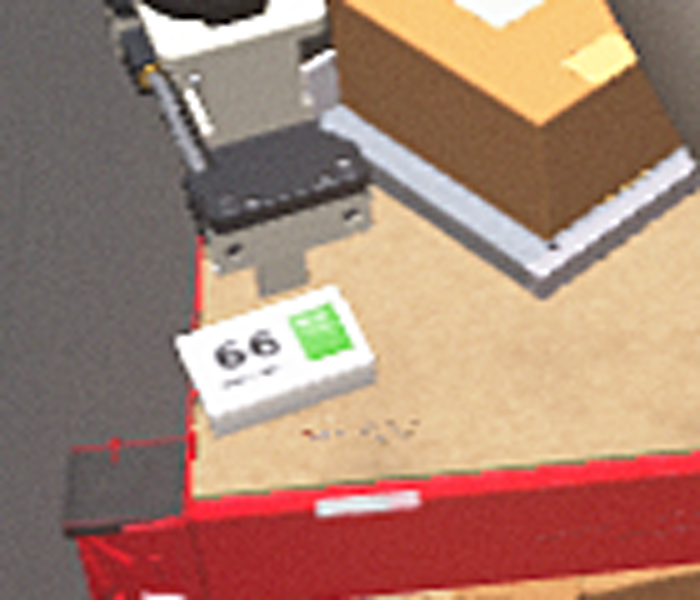

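>>> send_rows(motion=[{"hand": 0.7,"slide": [30,-2,0],"spin": -0.013},{"hand": 0.7,"slide": [25,-2,0],"spin": 0},{"hand": 0.7,"slide": [15,-1,0],"spin": 0},{"hand": 0.7,"slide": [10,-0.5,0],"spin": 0},{"hand": 0.7,"slide": [0,0,0],"spin": 0}])

```text
time: 15.7
tool_pos: [0.59, 0.2309, 0.0245]
tool_rot: [1.809, 1.525, 0.042]
contact_force: [-0.4, 0.8, -0.1]
opening: 0.0784
```

Run:
```python
from h import *
p=shot('scene');p=shot('scene')
to(.5813,.2312,.006,-10.8)
```

```text
t 15.8 pos [590.8 231.3  25.9] phi -11.25 down [ 0.048  0.003 -0.999] F [-0.2  0.3 -0.2] open 0.078
slide now-axes mm [ 19.5 -10.2   2.2]
spin -0.008 slide at target axes [19.9 -9.3  1.9]
```

>>> send_rows(motion=[{"hand": 0.7,"slide": [0,-5,1],"spin": -0.008},{"hand": 0.7,"slide": [0,-4.5,1],"spin": 0},{"hand": 0.7,"slide": [7,0,0],"spin": 0},{"hand": 0.7,"slide": [7,0,0],"spin": 0},{"hand": 0.7,"slide": [0,0,0],"spin": 0}])

```text
time: 16.3
tool_pos: [0.5829, 0.2317, 0.0142]
tool_rot: [1.836, 1.517, 0.078]
contact_force: [0.4, -0.1, -0.3]
opening: 0.0779
```

Run:
```python
from h import *
p=shot('scene');p=shot('scene')
to(.5813,.2312,.006,-10.8)
cv2.imwrite('pics/s13.png',cv2.resize(p['pixels'][190:310,170:310],None,fx=5,fy=5,interpolation=cv2.INTER_CUBIC))
```

```text
t 16.4 pos [583.4 231.8  14.9] phi -10.78 down [ 0.055  0.004 -0.998] F [ 0.3 -0.1 -0.4] open 0.0781
slide now-axes mm [ 8.8 -2.4  1.1]
spin 0.0 slide at target axes [ 8.9 -1.9  1. ]
```

View pics/s13.png

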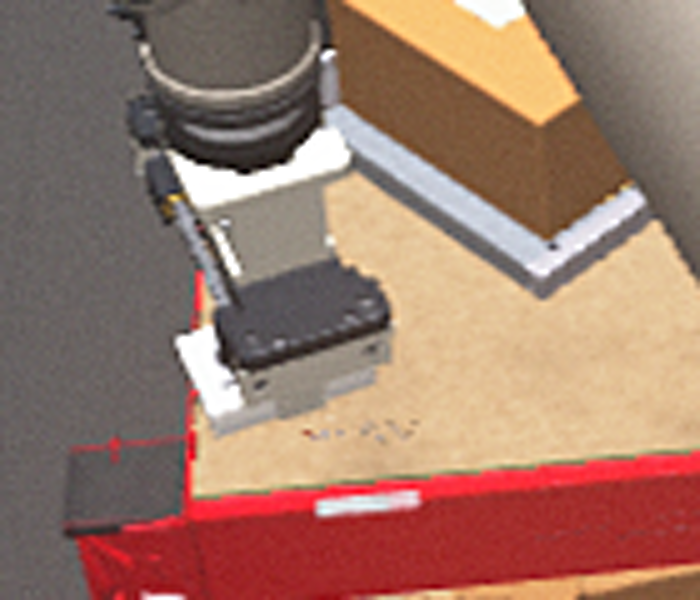

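>>> send_rows(grip_force=20, motion=[{"hand": 0.7,"slide": [4,-2,1],"spin": 0},{"hand": 0.7,"slide": [4,-1,0],"spin": 0},{"hand": 0.7,"slide": [0,0,0],"spin": 0}])

```text
time: 16.7
tool_pos: [0.5806, 0.2314, 0.006]
tool_rot: [1.84, 1.516, 0.082]
contact_force: [-0.2, -0.9, -0.1]
opening: 0.0779
```

Run:
```python
from h import *
p=shot('scene');p=shot('scene')
to(.5813,.2312,.006,-10.8)
```

```text
t 16.8 pos [581.  231.5   6.6] phi -10.78 down [ 0.056  0.005 -0.998] F [-0.1  0.  -0.4] open 0.0781
slide now-axes mm [0.6 0.3 0.2]
spin 0.0 slide at target axes [0.6 0.3 0.2]
```

>>> send_rows(grip_force=20, motion=[{"hand": -1,"slide": [0,0,0],"spin": 0},{"hand": -1,"slide": [0,0,0],"spin": 0},{"hand": -1,"slide": [0,0,0],"spin": 0},{"hand": -1,"slide": [0,0,0],"spin": 0}])

```text
time: 17.2
tool_pos: [0.5814, 0.2316, 0.0069]
tool_rot: [1.844, 1.514, 0.086]
contact_force: [-1.0, -0.4, -0.1]
opening: 0.0597
```

>>> send_rows(motion=[{"hand": -1,"slide": [-10,0,0],"spin": 0},{"hand": -1,"slide": [-25,0,0],"spin": 0},{"hand": -1,"slide": [-40,0,0],"spin": 0},{"hand": -1,"slide": [-50,0,0],"spin": 0},{"hand": -1,"slide": [-50,0,0],"spin": 0},{"hand": -1,"slide": [-10,0,0],"spin": 0}])

```text
time: 17.8
tool_pos: [0.5688, 0.2301, 0.198]
tool_rot: [1.825, 1.52, 0.066]
contact_force: [0.5, -0.2, -0.1]
opening: 0.0594
```

Run:
```python
from h import *
p=shot('scene');p=shot('scene');parcel(p)
to(*bf(-.086,.003),.14,10.3)
cv2.imwrite('pics/s14.png',cv2.resize(p['pixels'][110:310,170:370],None,fx=3,fy=3,interpolation=cv2.INTER_CUBIC))
```

```text
top z 0.1036 a [-172.5   -2. ] b [-57.2  62.6] [array([-85.4,   3.7]), array([176.6, 123.2]), 0.26494520902633667, [[-174.0, 65.0], [-173.0, -58.0], [3.0, -58.0], [3.0, 66.0]]]
t 17.9 pos [567.5 229.7 193.8] phi -10.79 down [ 0.045  0.002 -0.999] F [ 0.3  0.8 -0.3] open 0.0603
slide now-axes mm [ 57.3 119.8 174.4]
spin -0.368 slide at target axes [ 53.8  51.5 206.1]
```

View pics/s14.png

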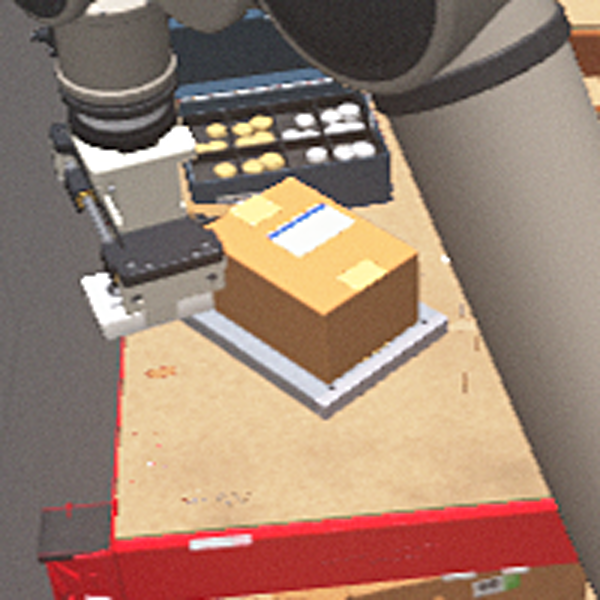

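>>> send_rows(motion=[{"hand": -1,"slide": [-10,20,40],"spin": -0.09},{"hand": -1,"slide": [0,20,40],"spin": -0.09},{"hand": -1,"slide": [0,15,40],"spin": -0.09},{"hand": -1,"slide": [0,15,40],"spin": -0.09},{"hand": -1,"slide": [0,10,25],"spin": 0},{"hand": -1,"slide": [0,0,10],"spin": 0}])

```text
time: 18.5
tool_pos: [0.641, 0.0293, 0.1931]
tool_rot: [1.473, 1.548, 0.095]
contact_force: [-0.4, 0.9, -1.7]
opening: 0.0598
```

Run:
```python
from h import *
p=shot('scene');p=shot('scene');W=cloud(p)
D=W[...,:2]-STOP;a=D@E_;b=D@N_
for lo in (.0,.02,.04,.06,.08):
    k=(a>lo)&(a<lo+.02)&(abs(b)<.09)&(W[...,2]<.35)
    if k.any(): print(lo,np.sort(W[...,2][k])[-3:])
to(*bf(-.085,.003),.15,10.3)
```

```text
0.0 [0.10147526 0.10210723 0.10274334]
0.02 [0.01878968 0.02052544 0.02253393]
0.04 [0.06120806 0.06283551 0.06457459]
0.06 [0.07624384 0.07631913 0.07775589]
0.08 [0.07621378 0.07623462 0.07629106]
t 18.6 pos [639.9  30.5 193.2] phi 11.03 down [ 0.022  0.002 -1.   ] F [-0.3 -0.2 -0.7] open 0.0601
slide now-axes mm [43.6 16.  -2.7]
spin 0.013 slide at target axes [43.2 16.9 -2.8]
```

>>> send_rows(motion=[{"hand": -1,"slide": [15,8,-1.5],"spin": 0.013},{"hand": -1,"slide": [20,7,-1],"spin": 0},{"hand": -1,"slide": [15,0,0],"spin": 0},{"hand": -1,"slide": [10,-1,0],"spin": 0},{"hand": -1,"slide": [8,-1,0],"spin": 0},{"hand": -1,"slide": [0,0,0],"spin": 0}])

```text
time: 19.2
tool_pos: [0.6505, 0.0454, 0.1166]
tool_rot: [1.748, 1.555, 0.361]
contact_force: [-0.4, 0.2, -1.0]
opening: 0.0599
```

Run:
```python
from h import *
p=shot('scene');p=shot('scene')
to(*bf(-.085,.003),.112,10.3)
cv2.imwrite('pics/s15.png',cv2.resize(p['pixels'][110:310,170:370],None,fx=3,fy=3,interpolation=cv2.INTER_CUBIC))
```

```text
t 19.3 pos [651.6  45.  118.3] phi 10.5 down [ 0.018  0.005 -1.   ] F [-0.6 -0.4 -1. ] open 0.0599
slide now-axes mm [6.4 2.6 9.4]
spin 0.004 slide at target axes [6.3 2.8 9.4]
```

View pics/s15.png

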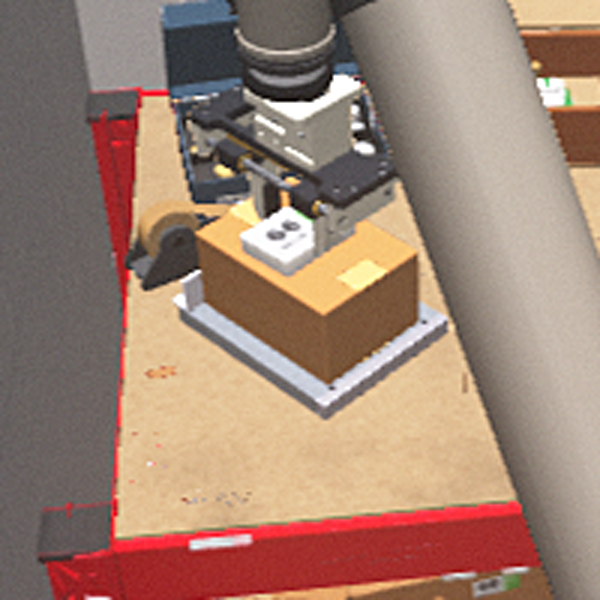

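>>> send_rows(motion=[{"hand": -1,"slide": [0,2,5],"spin": 0},{"hand": -1,"slide": [0,1,4.5],"spin": 0},{"hand": -1,"slide": [3,0,0],"spin": 0},{"hand": -1,"slide": [2,0,0],"spin": 0},{"hand": -1,"slide": [0,0,0],"spin": 0}])

```text
time: 19.8
tool_pos: [0.6586, 0.0346, 0.1162]
tool_rot: [1.587, 1.547, 0.199]
contact_force: [-1.0, 0.5, -1.1]
opening: 0.0598
```

Run:
```python
from h import *
p=shot('scene');p=shot('scene')
to(*bf(-.085,.003),.112,10.3)
```

```text
t 19.9 pos [658.6  34.8 116.4] phi 10.45 down [ 0.024  0.005 -1.   ] F [-0.1 -0.3  0.1] open 0.06
slide now-axes mm [ 4.3 -2.4 -1.9]
spin 0.003 slide at target axes [ 4.4 -2.3 -1.9]
```

>>> send_rows(motion=[{"hand": -1,"slide": [3,-2,-1],"spin": 0},{"hand": -1,"slide": [2,0,0],"spin": 0},{"hand": -1,"slide": [2,0,0],"spin": 0},{"hand": -1,"slide": [0,0,0],"spin": 0}])

```text
time: 20.3
tool_pos: [0.6565, 0.0356, 0.1111]
tool_rot: [1.562, 1.545, 0.174]
contact_force: [0.1, -0.0, -0.7]
opening: 0.0599
```

Run:
```python
from h import *
p=shot('scene');p=shot('scene')
to(*bf(-.085,.003),.112,10.3)
cv2.imwrite('pics/s16.png',cv2.resize(p['pixels'][150:230,220:320],None,fx=7,fy=7,interpolation=cv2.INTER_CUBIC))
```

```text
t 20.4 pos [656.5  35.6 110.8] phi 10.47 down [ 0.025  0.004 -1.   ] F [ 0.7 -0.5  0.1] open 0.0599
slide now-axes mm [-1.2 -0.4 -0.7]
spin 0.003 slide at target axes [-1.2 -0.4 -0.7]
```

View pics/s16.png

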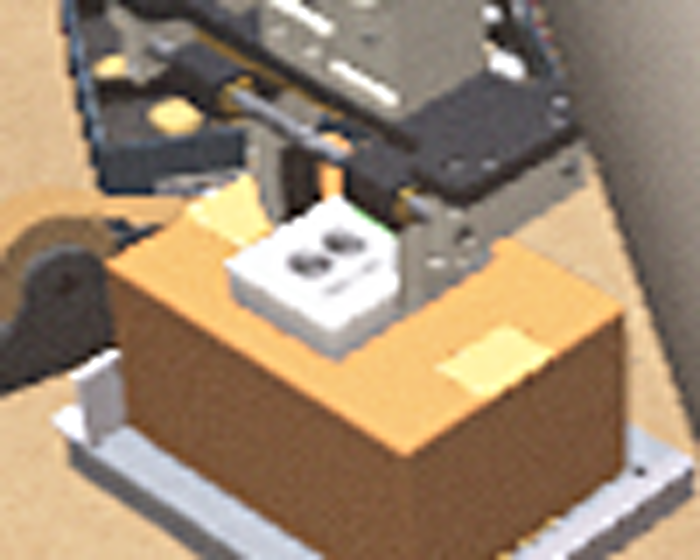

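Pad is at the surface. Release, then lift away.

>>> send_rows(motion=[{"hand": -0.1,"slide": [0,0,0],"spin": 0},{"hand": 0.5,"slide": [0,0,0],"spin": 0},{"hand": 0.5,"slide": [0,0,0],"spin": 0},{"hand": 0.5,"slide": [0,0,0],"spin": 0}])

```text
time: 20.8
tool_pos: [0.6566, 0.0357, 0.1103]
tool_rot: [1.567, 1.545, 0.179]
contact_force: [-0.6, 0.1, 0.8]
opening: 0.0685
```

>>> send_rows(motion=[{"hand": 0.5,"slide": [-10,0,0],"spin": 0},{"hand": 0.5,"slide": [-25,0,0],"spin": 0},{"hand": 0.5,"slide": [-40,0,0],"spin": 0},{"hand": 0.5,"slide": [-50,0,0],"spin": 0},{"hand": 0.5,"slide": [0,-30,30],"spin": 0},{"hand": 0.5,"slide": [0,-30,40],"spin": 0},{"hand": 0.5,"slide": [0,-30,40],"spin": 0},{"hand": 0.5,"slide": [0,-30,40],"spin": 0}])

```text
time: 21.6
tool_pos: [0.5643, -0.1327, 0.2429]
tool_rot: [1.476, 1.537, 0.099]
contact_force: [0.4, -0.9, 0.4]
opening: 0.0687
```

Run:
```python
from h import *
for c in('scene','top'):
    p=shot(c,c+'_end.png'); parcel(p); W=cloud(p); D=W[...,:2]-STOP;a=D@E_;b=D@N_
    k=(W[...,2]>.115)&(W[...,2]<.132)&(a>-.18)&(a<.02)&(abs(b)<.08); k=cv2.morphologyEx(k.astype(np.uint8),cv2.MORPH_OPEN,np.ones((3,3)))>0
    q=np.stack([a[k],b[k],W[...,2][k]],1); A=np.c_[q[:,:2],np.ones(len(q))]; f=np.linalg.lstsq(A,q[:,2],rcond=None)[0]
    print('pad',len(q),np.median(q[:,2]).round(4),rect(q),'slope',f[:2].round(3))
    for t in ['tape_roll','stapler','box_cutter','marker']:
        for r in vision.cut_out(p,t)[:1]: print(t,round(r['conf'],2),np.nanmedian(W[r['mask']],0).round(3))
to(.5,.1,.2)
cv2.imwrite('pics/s17.png',cv2.resize(shot('scene')['pixels'][110:310,190:390],None,fx=3,fy=3,interpolation=cv2.INTER_CUBIC))
```

```text
top z 0.1036 a [-172.7   -1.5] b [-56.4  63.3] [array([-85.1,   2.6]), array([123. , 177.5]), 89.78706359863281, [[-174.0, -59.0], [3.0, -59.0], [4.0, 64.0], [-174.0, 64.0]]]
pad 493 0.1219 [array([-87. ,   3.6]), array([88.8, 64.2]), 89.73174285888672, [[-119.0, -41.0], [-55.0, -41.0], [-55.0, 48.0], [-119.0, 48.0]]] slope [ 0.009 -0.004]
stapler 0.83 [ 0.662 -0.19   0.02 ]
box_cutter 0.64 [ 0.5   -0.396  0.008]
marker 0.53 [ 0.357 -0.249  0.012]
top z 0.1042 a [-167.3    1.9] b [-58.5  60.1] [array([-81.9,   0.6]), array([173. , 120.1]), 0.3087848722934723, [[-169.0, 60.0], [-168.0, -60.0], [5.0, -59.0], [4.0, 61.0]]]
pad 598 0.1223 [array([-81.6,   1.2]), array([62.1, 84.7]), 1.1640578508377075, [[-114.0, 43.0], [-112.0, -42.0], [-50.0, -41.0], [-51.0, 44.0]]] slope [ 0.006 -0.005]
tape_roll 0.94 [ 0.522 -0.275  0.035]
box_cutter 0.7 [ 0.491 -0.417  0.009]
marker 0.58 [ 0.409 -0.246  0.016]
t 22.1 pos [ 565.6 -130.3  241.5] phi 11.15 down [ 0.031  0.004 -1.   ] F [-0.3 -0.2 -0. ] open 0.0688
slide now-axes mm [  40.4  -21.1 -238.7]
```

View pics/s17.png

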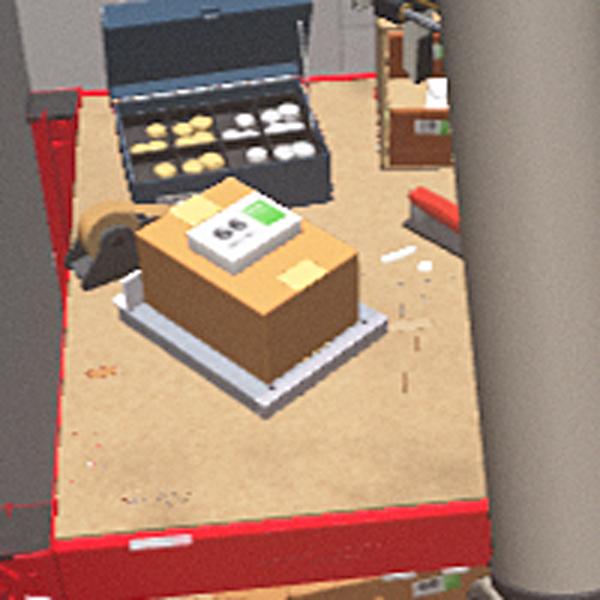

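View pics/top_end.png

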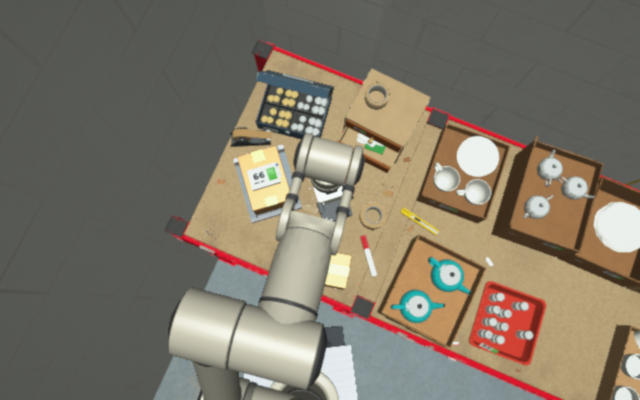

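Run:
```python
from h import *
print(job.hand_in())
```

```text
the job is handed in; nothing more can be done
None
```

The job is handed in. The parcel lies on its back, label up, home against the back stop, with the ticket pad flat on its middle. It took about 22 s of the 69 s allowed; the hand-in itself reported no verdict.

**What I did:**
- Gripped the parcel across its depth and set its foot square against the board's front edge, correcting about 12 mm of sideways offset.
- Pushed its top over with the half-open fingers until it fell onto its back, then pushed it along the board until it met the stop (about 20 N at contact).
- Picked up the ticket pad, laid it on the parcel, let go and moved the arm clear.

**Last checks:**

| Check | Measured | Allowed |
|---|---|---|
| Parcel centre along the board, from the stop | about −85 mm | −93 to −78 mm |
| Parcel centre across the board | about 1 to 3 mm off | ±25 mm |
| Parcel squareness | within about 0.3° (0.005 rad) | 0.08 rad |
| Parcel top height above the worktop | about 104 mm, as it should be lying flat | – |
| Pad centre from the parcel's middle | within 3 mm | 30 mm |
| Pad tilt | under 0.01 rad | 0.08 rad |

**What disagreed or stayed unchecked:**
- The two cameras differ by about 4 mm along the board. The top camera's raw parcel position was −82 mm; I trusted the scene camera because the measured finger positions agreed with it.
- The tape roll, box cutter and marker read within 3 mm of their start in the top camera. The scene camera's marker reading was about 50 mm off; in that view the arm probably hides part of it.
- The stapler was only partly visible at the end. Its reading differed by about 28 mm from the start, which I put down to the arm hiding part of it; the tool was never moved near it.
- The tool drifted into a slight lean of up to 0.056 rad during the moves, with no effect I could see on the result.

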